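# Turn the test plates and stand them under the viewing lamp

## Robot

A 7-joint arm with a two-finger parallel gripper is mounted at the origin on the work surface. World frame = base frame: x ahead of the robot, y to its left, z up, the work surface at z = 0. Lengths are in m, angles in rad, forces in N, time in s.
With the tool pointing down it reaches from about 0.4 to 0.875 m from the base axis. Payload 4.4 kg.
Tool frame: the origin (TCP) lies between the finger pads; the fingertips stand bot.tips_ahead ahead of it and the grasp point (between the pads) is the TCP (bot.tips_ahead is the distance from the TCP to the fingertips, in m); z points along the fingers, y is the line along which they close (so a half turn about z gives the same grasp; the last joint's range is limited). The gripper opens to 85 mm and grips with 20 to 120 N. Pads are 22 mm wide; open, the fingers measure 114 mm over their backs; the gripper's body (76 mm by 85 mm) begins 54 mm behind the grasp point. The pads swing forward as they close: fully open they stand 13 mm farther back than shut.
Start: joints at [-1.262, 0.628, 0.038, 1.517, -0.027, 0.996, -0.02], TCP at [0.238, 0.605, 0.25] pointing down, gripper open.
Joint ranges: [-3.06, 3.06], [-0.37, 2.12], [-1.25, 1.32], [0.18, 2.47], [-1.1, 4.24], [0.23, 1.98], [-2.94, 2.94]. Speed limits (rad/s): [2.57, 2.57, 3.14, 3.14, 3.14, 3.14, 3.14].

## Interface

Orientations are given as a unit quaternion [w, x, y, z].
In Python, from station import bot, eyes gives the robot as it stands.
- The arm moves only by the tool jog_arm, never from a script. Its argument "increments" is text: rows parted by semicolons, each of 5 numbers parted by spaces: the finger opening in mm, from 0 to 85.4, then the shift along the tool's x, y, z in mm, then the turn about the tool's z in rad. A call has 1 to 10 rows; each row is the pose to reach, as a shift and turn from the pose commanded when the call began, along the tool's axes at that moment; what a row does not reach only later rows make up. A row lasts 1/10 s, in which the tool goes at most 50 mm and 8.59 degrees, less where a joint would pass 70% of its speed; a pose out of reach is approached as far as the arm can. A call with a gripper value outside its range is refused whole. The fingers move at their own pace and stop on an object; "newtons" is the grip in N (left out, the last holds). Time passes only in rows, so rows that repeat a pose let the fingers close. It gives the time, the measured TCP pose, the force, the opening and the grip force at its end, in the units of the state.
- bot.state(): the state, without advancing time (a new reading comes with each control period).
- eyes.snapshot(name): name is "side" or "top" or "wrist"; returns a dict with "img" (420x560x3 uint8, red, green, blue), "fx", "fy", "cx", "cy" (pixels), "rvec" (rotation vector, rad) and "tvec" (3), from world to camera coordinates, as OpenCV has them. Camera axes: x right, y down, z forward; pixel columns grow to the right and rows downward; lengths in m; the calibration is good to about 2 mm. A picture is of the moment at which its call begins. There is no depth.
- bot.close_job(): hands the job in; it is judged then, once.
The state is a dict: "t": time; "joint_positions": joint angles; "joint_vel": joint speeds; "joint_torque": joint torques, N m; "position": TCP position; "ee_rot": TCP orientation; "ft_force": force on the tool from outside, world axes, zero at the start; "wrist_torque": the same for the moment, N m; "finger_gap": finger opening in m; "grip_force": force on a finger pad.
Only numpy, scipy, OpenCV 4.12 (cv2) and the standard library are available. Lean on these libraries where they do the work, as an engineer would, in place of code of your own. Each camera call takes 0.05 s, during which the arm holds its last target. There are 200 camera calls.

## Task

Two or three 95 mm test plates lie white side down on the stone drying slab, next to a smaller plate that is not wanted. Slide each 95 mm plate out over the side of the slab to get hold of it, turn it over and lean it squarely on the sloping black board of the viewing stand, its foot in the trough and its white side outward (blue side against the board), the plates side by side without overlap and none sticking out past the ends of the board. Only when all of them stand there, flip the red lamp switch over to its other side; leave the 75 mm plate lying on the slab and the 120 mm plate lying where it is, and knock no bottle over.

Things in the scene. Friction and masses are not known exactly. Their poses are not given: they have to be found in the camera images.
- slab: fixed marble block, 260 mm (x) x 320 mm (y) x 50 mm high, on the table. Origin at the centre of its underside; its left and right side edges, at y = +160 and -160 mm, are free to slide plates over. The plates lie on its top in up to four places, two along each side (about x = +-61, y = +-82 mm), their outer edges some 30 mm inside the side edge, a gap of about 70 mm between the two rows
- plate_a: square test plate, 95 x 95 mm, 4 mm thick, about 95 g: blue anodised back, thin white coating on the other face. It starts white side down on the slab. Origin at the plate's centre; x and y lie along its sides, z points out of the blue side (so up at the start). May be absent (None from the start)
- plate_b: square test plate, 95 x 95 mm, 4 mm thick, about 95 g: blue anodised back, thin white coating on the other face. It starts white side down on the slab. Origin at the plate's centre; x and y lie along its sides, z points out of the blue side (so up at the start). May be absent (None from the start)
- plate_c: square test plate, 95 x 95 mm, 4 mm thick, about 95 g: blue anodised back, thin white coating on the other face. It starts white side down on the slab. Origin at the plate's centre; x and y lie along its sides, z points out of the blue side (so up at the start). May be absent (None from the start)
- plate_small: look-alike that is not wanted: the same plate but 75 x 75 x 4 mm, blue side up on the slab among the others. Origin at its centre, z out of the blue side. It must remain lying on the slab
- plate_large: look-alike that is not wanted: 120 x 120 x 4 mm, lying blue side up on the table behind the slab. Origin at its centre
- stand: fixed viewing stand, 150 mm (x) x 320 mm (y, its length), origin at the centre of its underside. Its flat black board (6 mm thick, 320 mm wide, 62 mm up the slope) stands at 60 degrees to the horizontal and descends towards +x, away from the robot: its face looks to +x and up. A low light bar (28 mm high) lies in front at x = 80 mm. Three plates fit side by side (y = -104, 0, 104 mm)
- stand_foot (a point): middle of the line where the board's face meets the trough floor: x = 40, y = 0, z = 24 mm in the stand's frame. The trough is 16 mm wide, its floor square to the board, with a clear plastic lip 30 mm high and 4 mm thick, parallel to the board; it holds the plates' lower edges. A 95 mm plate flat on the board with its foot in the trough has its centre at x = 18, z = 66 mm in the stand's frame
- stand_top (a point): middle of the top edge of the board's face: x = 9, y = 0, z = 78 mm in the stand's frame. A standing 95 mm plate rises 33 mm (up the slope) beyond it, with free space behind that part for a finger
- lamp (a joint): the red toggle switch of the viewing lamp, on its own small grey block beyond the stand: rad, 0 leaning 0.5 rad from upright towards the robot (-x of the block), 1.0 fully over, leaning 0.5 rad to +x (on); starts at 0 to 0.15, light friction, stays where it is left
- lamp_tip (a point): centre of the 26 mm red ball on the tip of the toggle lever, which is 70 mm long and swings in its block's x-z plane (the block is turned by up to 0.2 rad from the robot's x)
- bottle_1: bystander: amber bottle with white cap, 56 mm across, 125 mm high; origin under its base
- bottle_2: bystander: amber bottle, 44 mm across, 85 mm high; origin under its base
- bottle_3: bystander: amber bottle, 56 mm across, 125 mm high; origin under its base
Mind the look-alikes: they are no part of the job. What is shaped like the plate_c but orange is not meant. What is shaped like the plate_small but green is not meant.

How it is judged:
By the outcome, as a careful person would: the job done as asked, in the order asked, and still so for the second after the job is handed in, with the robot touching nothing.
Of plate_a, plate_b, plate_c only 2 to 3 are there at a start; the rules pass over those that are not, and their reading is None.
At some moment in a run one of plate_a, plate_b, plate_c, plate_small may be knocked a few centimetres aside while the robot is not near it.
It also fails if it takes over 210 s, if anything falls off the work surface, if the arm or the gripper's body presses on something with over 40 N, if the wrist force passes 120 N, or if a joint passes its speed limit or range.

## Working session

There is one attempt and no reset: what is moved stays moved. The work goes in short steps, Python scripts to look and compute and a tool call to move; the robot and the scene stay as the last step left them, time stands still between calls to the robot, and variables do not carry over. Pictures are saved under pics/ and viewed, at most 14 in all, crops included, and the job is handed in when it is done.

Besides the shell and the picture viewer there is one more tool, called after "Request:" as name(argument=value, ...) on one line, values as JSON. jog_arm: Moves the arm, as the interface text tells. Its arguments: {"type":"object","properties":{"increments":{"type":"string"},"newtons":{"type":"number"}},"required":["increments"]}

```bash
ls; mkdir -p pics; python3 - <<'E'
from station import bot, eyes
import cv2
print(bot.state(), bot.tips_ahead)
for n in ["top","side"]:
    s=eyes.snapshot(n); cv2.imwrite(f"pics/{n}0.png",s["img"][:,:,::-1]); print(n,s["fx"],s["cx"],s["cy"],s["rvec"],s["tvec"])
E
```

```text
pics
{'t': 0.0, 'joint_positions': array([-1.26178132,  0.6293407 ,  0.03840643,  1.51833825, -0.02705967,
        0.99632615, -0.02001123]), 'joint_vel': array([-0.00075469,  0.00091456, -0.00033638, -0.00071372, -0.00080247,
        0.00098958, -0.00099568]), 'joint_torque': array([ 4.79280498e-04, -5.63407302e+01,  1.22685716e+00, -1.93441290e+01,
        1.11176298e-02,  1.04139297e-02,  8.92335891e-06]), 'position': array([0.23768953, 0.60435623, 0.24940143]), 'ee_rot': array([-1.99561365e-04,  1.86319355e-01,  9.82488778e-01, -9.27399522e-04]), 'ft_force': array([ 0.26912442, -0.12993902,  0.5850913 ]), 'wrist_torque': array([0.03199889, 0.00436826, 0.01906458]), 'grip_force': 0.0, 'finger_gap': 0.08537773927490874} 0.019
top 404.4440802843747 279.749596197478 212.64216090844377 [ 2.16046063 -2.10208547  0.21826621] [0.022712   0.58925303 0.7911328 ]
side 432.6638667697949 282.26953887247714 207.08070778383396 [ 0.66630505 -2.49520677  1.33074649] [0.51653364 0.20601702 0.65767139]
```

View pics/top0.png

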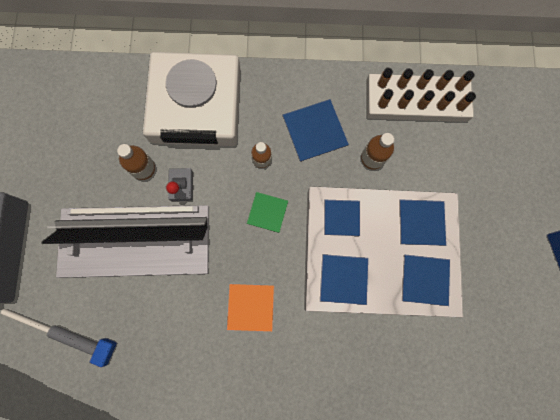

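View pics/side0.png

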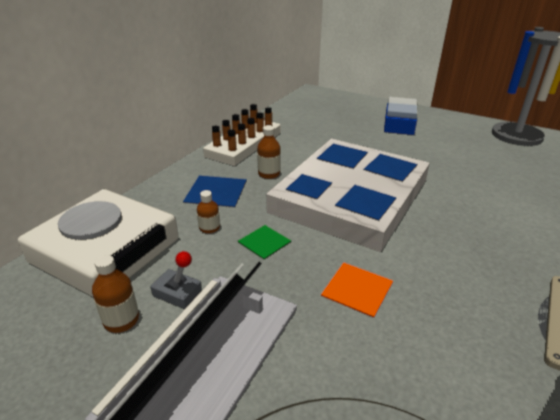

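Top view: slab at right (308–462, 188–316), with 3 large blue plates at (423,222), (345,279), (427,280) and a small one at (342,217). The stand is at left (58–208, 205–277) and the red ball at (172,187). The 120 mm plate is at (316,130). The orange and green look-alikes lie on the table.

```bash
cat > h.py <<'E'
import numpy as np, cv2
from station import bot, eyes
from scipy.spatial.transform import Rotation as R
def cam(s):
    M=cv2.Rodrigues(np.array(s["rvec"]))[0]; t=np.array(s["tvec"]).ravel(); return M,t
def ray(s,px):
    M,t=cam(s); px=np.atleast_2d(np.array(px,float))
    d=np.c_[(px[:,0]-s["cx"])/s["fx"],(px[:,1]-s["cy"])/s["fy"],np.ones(len(px))]@M
    return -M.T@t, d
def onz(s,px,z):
    c,d=ray(s,px); return c+d*((z-c[2])/d[:,2])[:,None]
def proj(s,P):
    M,t=cam(s); q=np.atleast_2d(P)@M.T+t
    return np.c_[s["fx"]*q[:,0]/q[:,2]+s["cx"],s["fy"]*q[:,1]/q[:,2]+s["cy"]]
def tri(sa,pa,sb,pb):
    ca,da=ray(sa,pa); cb,db=ray(sb,pb); da=da[0];db=db[0]
    x=np.linalg.lstsq(np.c_[da,-db],cb-ca,rcond=None)[0]
    A,B=ca+x[0]*da,cb+x[1]*db
    return (A+B)/2,np.linalg.norm(A-B)
def blobs(s,kind,amin=200):
    hsv=cv2.cvtColor(s["img"],cv2.COLOR_RGB2HSV); H,S,V=[hsv[:,:,i].astype(int) for i in range(3)]
    m={"blue":(H>98)&(H<125)&(S>130)&(V>40),"red":((H<6)|(H>174))&(S>150)&(V>80),
       "white":(S<40)&(V>175),"orange":(H>6)&(H<20)&(S>170)}[kind]
    m=cv2.morphologyEx(m.astype(np.uint8),cv2.MORPH_OPEN,np.ones((3,3)))
    cs=cv2.findContours(m,cv2.RETR_EXTERNAL,cv2.CHAIN_APPROX_NONE)[0]
    return [c for c in cs if cv2.contourArea(c)>amin]
def rect(s,c,z):
    "min-area rectangle in world xy of contour at height z: centre, sizes mm, angle deg in (-45,45]"
    P=onz(s,c[:,0,:],z)[:,:2]
    (x,y),(w,h),a=cv2.minAreaRect((P*1000).astype(np.float32))
    a=(a+45)%90-45
    return np.round([x,y,w,h,a],1)
def plates(z=.054,n="top"):
    s=eyes.snapshot(n)
    for c in blobs(s,"blue"): print(c[:,0].mean(0).round(), rect(s,c,z))
    return s
def st():
    q=bot.state(); Rm=R.from_quat(np.roll(q["ee_rot"],-1)).as_matrix()
    return np.array(q["position"]),Rm,q
E
python3 - <<'E'
from h import *
s=plates(); t=eyes.snapshot("side")
print("cam",ray(s,[0,0])[0],ray(t,[0,0])[0])
w=sorted(blobs(s,"white",3000),key=cv2.contourArea)
for c in w: print("white",c[:,0].mean(0),rect(s,c,.05))
for c in blobs(s,"red",30): a=c[:,0].mean(0);print("red",a)
for c in blobs(t,"red",30): b=c[:,0].mean(0);print("redside",b)
print(tri(s,a,t,b))
print("slab corners",onz(s,[[309,188],[458,193],[462,316],[306,312]],.05).round(3))
print("stand base",onz(s,[[62,207],[208,206],[208,273],[58,277]],.01).round(3))
print("bottles",onz(s,[[140,170],[261,160],[372,158]],.0).round(3))
p,Rm,q=st();print(p,Rm.round(3))
E
python3 - <<'E'
import cv2
a=cv2.imread("pics/top0.png")[130:290,40:230]; b=cv2.imread("pics/top0.png")[175:325,295:475]
cv2.imwrite("pics/c1.png",cv2.resize(a,None,fx=4,fy=3.7,interpolation=cv2.INTER_CUBIC)[:600,:800])
E
```

```text
[103. 352.] [301.7 377.3  34.4  51.1 -18.8]
[426. 280.] [ 457.6 -263.4   91.3   91.6   -4.1]
[344. 279.] [454.9 -95.4  90.8  91.4  -3.1]
[422. 222.] [ 5.773e+02 -2.612e+02  9.070e+01  9.100e+01 -3.000e-01]
[342. 218.] [ 5.822e+02 -9.110e+01  7.050e+01  6.990e+01  3.000e-01]
[315. 130.] [775.3 -33.4 110.2 110.3  21.4]
cam [0.43131967 0.05152557 0.88596531] [0.23807649 0.63156644 0.53500009]
white [190.56936416  94.65317919] [853.1 242.6 196.9 197.2  -0. ]
white [394.88407643 262.4       ] [ 517.4 -179.3  317.   257.7   -0.8]
red [172.29032258 187.19354839]
redside [182.97619048 258.61904762]
(array([0.62790447, 0.25770853, 0.08796911]), np.float64(0.00045116375529570063))
slab corners [[ 0.645 -0.022  0.05 ]
 [ 0.643 -0.342  0.05 ]
 [ 0.387 -0.336  0.05 ]
 [ 0.387 -0.019  0.05 ]]
stand base [[0.595 0.514 0.01 ]
 [0.607 0.197 0.01 ]
 [0.461 0.188 0.01 ]
 [0.445 0.504 0.01 ]]
bottles [[ 0.687  0.356  0.   ]
 [ 0.72   0.084  0.   ]
 [ 0.733 -0.171  0.   ]]
[0.23777769 0.60458377 0.24975192] [[-0.931  0.366 -0.   ]
 [ 0.366  0.931 -0.001]
 [-0.    -0.001 -1.   ]]
```

View pics/c1.png

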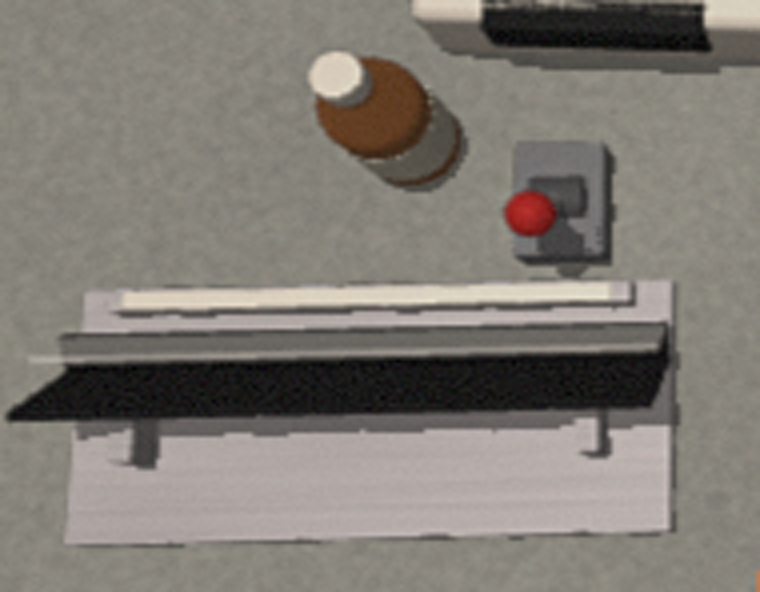

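Candidates in the top view: (426,280), (344,279) and (422,222) measure about 91 mm each, so they are the 95 mm plates. (342,218) measures 70 mm (the small one) and (315,130) is the 120 mm one. The crop shows the stand's board, light bar, lip and red lever clearly. The jog keeps the tool pointing down, so I'll:

- push each plate to an overhang
- tip it upright against the slab side
- grip its top edge

Next I'll refine the fixed poses and enlarge the slab.

```bash
cat >> h.py <<'E'
def yaw(): # direction of tool y in world, deg
    p,Rm,q=st(); return np.degrees(np.arctan2(Rm[1,1],Rm[0,1]))
def go(x,y,z,yw=None):
    "mm, deg -> jog numbers"
    p,Rm,q=st(); d=Rm.T@(np.array([x,y,z])/1000-p)*1000
    t=0 if yw is None else -np.radians((yw-yaw()+180)%360-180)
    print("jog",d.round(1),"turn %.3f"%t)
E
python3 - <<'E'
from h import *
s=eyes.snapshot("top")
c=max([c for c in blobs(s,"white",3000) if c[:,0,0].mean()>300],key=cv2.contourArea)
P=onz(s,c[:,0],.05)[:,:2]*1000
for nm,m in {"left":(P[:,1]>-30)&(P[:,0]>400)&(P[:,0]<630),"right":(P[:,1]<-325)&(P[:,0]>400)&(P[:,0]<630)}.items():
    v=cv2.fitLine(P[m].astype(np.float32),cv2.DIST_HUBER,0,.01,.01).ravel(); print(nm,v,m.sum(), "y at 516:",v[3]+(516-v[2])*v[1]/v[0])
print("board top",onz(s,[[42,243.5],[203.75,239.5]],.078).round(4),"foot",onz(s,[[57.5,228.6],[207,225]],.026).round(4))
print("bar top",onz(s,[[70,211],[70,207.5],[193,207.5],[193,210]],.028).round(4))
cv2.imwrite("pics/c2.png",cv2.resize(s["img"][175:325,295:475,::-1],None,fx=4,fy=4,interpolation=cv2.INTER_CUBIC))
print(s["img"][205:300:1,].shape)
E
```

```text
left [ 9.9991679e-01 -1.2898306e-02  5.1078745e+02 -2.2044020e+01] 111 y at 516: -22.111258
right [ 9.9989933e-01 -1.4187961e-02  5.1218311e+02 -3.3659171e+02] 110 y at 516: -336.64587
board top [[0.508  0.5085 0.078 ]
 [0.5249 0.1898 0.078 ]] foot [[0.5455 0.5096 0.026 ]
 [0.5623 0.1936 0.026 ]]
bar top [[0.5839 0.4869 0.028 ]
 [0.5915 0.4878 0.028 ]
 [0.5993 0.2256 0.028 ]
 [0.5938 0.2253 0.028 ]]
(95, 560, 3)
```

View pics/c2.png

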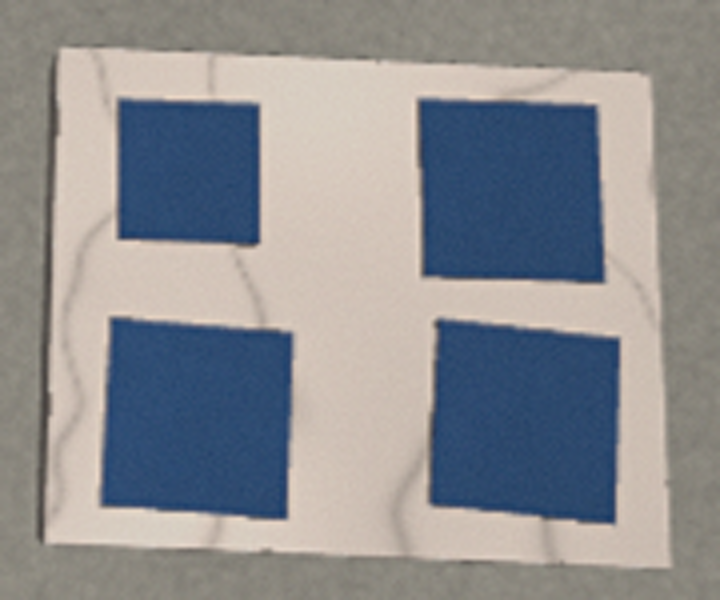

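The crop confirms one small plate (upper left) and three 95 mm plates. The slab is centred at (516,-180), yaw -0.8°; the stand origin is about (510,350), yaw 3°.

```bash
python3 - <<'E'
from h import *
go(560,200,250,0)
s=eyes.snapshot("top");t=eyes.snapshot("side"); print(tri(s,[203.75,239.5],t,[260,263]))
E
```

```text
jog [-4.479e+02 -2.586e+02  1.000e-01] turn 1.196
(array([0.52633143, 0.19109453, 0.07273715]), np.float64(0.0017610030814033757))
```

Request:
jog_arm(increments="50 -448 -259 0 1.2;50 -448 -259 0 1.2;50 -448 -259 0 1.2;50 -448 -259 0 1.2;50 -448 -259 0 1.2;50 -448 -259 0 1.2;50 -448 -259 0 1.2;50 -448 -259 0 1.2;50 -448 -259 0 1.2;50 -448 -259 0 1.2")

```text
t: 1.35
position: [0.5501, 0.2122, 0.2504]
ee_rot: [0.0, 0.708, 0.706, 0.0]
ft_force: [0.3, 0.5, -0.2]
finger_gap: 0.0494
grip_force: 0.0
```

```bash
python3 - <<'E'
from h import *
p,Rm,q=st();print(p,yaw(),q["joint_positions"].round(2),q["ft_force"])
go(455,-180,110,-0.8)
E
```

```text
[0.55012322 0.21217624 0.25044421] -0.2034473991343485 [-0.65  0.56  0.37  1.7  -0.25  0.92 -0.19] [ 0.28068675  0.47987328 -0.19242632]
jog [-392.5  -93.8  140.3] turn 0.010
```

Request:
jog_arm(increments="50 -392 -94 60 0.01;50 -392 -94 60 0.01;50 -392 -94 60 0.01;50 -392 -94 60 0.01;50 -392 -94 60 0.01;50 -392 -94 60 0.01;50 -392 -94 60 0.01;50 -392 -94 60 0.01;50 -392 -94 140 0.01;50 -392 -94 140 0.01")

```text
t: 2.35
position: [0.4528, -0.1802, 0.109]
ee_rot: [0.0, 0.713, 0.701, -0.0]
ft_force: [-0.3, 0.5, -0.6]
finger_gap: 0.0499
grip_force: 0.0
```

```bash
python3 - <<'E'
from h import *
p,Rm,q=st();print(p,yaw(),q["joint_positions"].round(2),q["ft_force"])
go(455,-180,80,-0.8)
E
```

```text
[ 0.45279643 -0.18018841  0.1090236 ] -1.0309643934744885 [ 0.16  0.64  0.24  2.09 -0.34  0.44  0.64] [-0.29755204  0.52233003 -0.6192428 ]
jog [ 0.2  2.2 29. ] turn -0.004
```

Request:
jog_arm(increments="50 0 2 30 0;50 0 2 38 0;50 0 2 39 0;50 0 2 40 0;50 0 2 40 0")

```text
t: 2.85
position: [0.4565, -0.1783, 0.0715]
ee_rot: [0.001, 0.712, 0.702, 0.001]
ft_force: [0.1, -0.8, 0.3]
finger_gap: 0.0499
grip_force: 0.0
```

Request:
jog_arm(increments="50 0 0 1 0;50 0 0 2 0;50 0 0 2 0")

```text
t: 3.15
position: [0.4558, -0.178, 0.0686]
ee_rot: [0.0, 0.712, 0.702, 0.0]
ft_force: [-0.5, 0.1, 0.4]
finger_gap: 0.0499
grip_force: 0.0
```

Request:
jog_arm(increments="50 0 0 1 0;50 0 0 2 0;50 0 0 2 0")

```text
t: 3.45
position: [0.4554, -0.1781, 0.0661]
ee_rot: [-0.0, 0.712, 0.702, -0.0]
ft_force: [-0.4, 0.5, -0.2]
finger_gap: 0.0497
grip_force: 0.0
```

Request:
jog_arm(increments="50 0 0 1 0;50 0 0 1.5 0;50 0 0 1.5 0")

```text
t: 3.75
position: [0.4555, -0.1781, 0.066]
ee_rot: [0.0, 0.712, 0.702, 0.0]
ft_force: [-2.2, 1.4, 15.0]
finger_gap: 0.0503
grip_force: 7.6
```

Request:
jog_arm(increments="50 0 0 0.7 0;50 0 0 1 0;50 0 0 1 0")

```text
t: 4.05
position: [0.4555, -0.1781, 0.0659]
ee_rot: [0.0, 0.712, 0.702, 0.001]
ft_force: [-4.0, 2.1, 26.3]
finger_gap: 0.0497
grip_force: 13.2
```

Request:
jog_arm(increments="50 0 0 -3.7 0;50 10 0 -3.7 0;50 22 0 -3.7 0;50 30 0 -3.7 0;50 38 0 -3.7 0;50 46 0 -3.7 0;50 54 0 -3.7 0;50 62 0 -3.7 0;50 69 0 -3.7 0;50 75 0 -3.7 0")

```text
t: 5.05
position: [0.4565, -0.1023, 0.0674]
ee_rot: [-0.0, 0.712, 0.702, -0.0]
ft_force: [-0.2, -1.1, 0.6]
finger_gap: 0.0497
grip_force: 0.3
```

```bash
python3 - <<'E'
from h import *
p,Rm,q=st();print(p,yaw(),q["ft_force"])
s=plates(); cv2.imwrite("pics/d1.png",s["img"][:,:,::-1])
E
```

```text
[ 0.45650357 -0.10230821  0.06741982] -0.78263246859859 [-0.1672741  -1.14203115  0.58913786]
[103. 352.] [301.6 377.2  33.7  51.  -19.3]
[318. 279.] [ 4.539e+02 -4.340e+01  9.200e+01  9.100e+01 -3.000e-01]
[424. 221.] [ 577.9 -261.4   90.7   90.2   -1.7]
[342. 217.] [ 5.824e+02 -9.110e+01  7.080e+01  6.990e+01  3.000e-01]
[315. 130.] [775.3 -33.4 110.2 110.1  21.3]
```

View pics/d1.png

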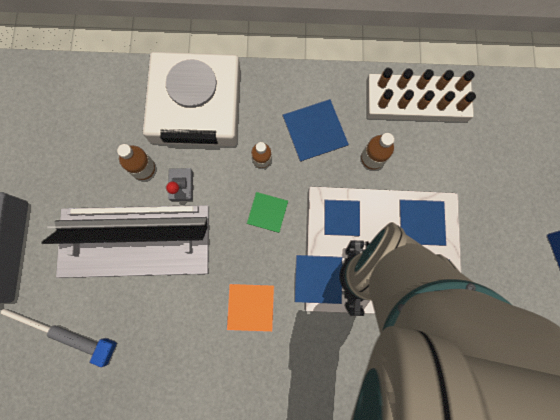

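The plate (318,279) is squared and now overhangs about 24 mm. I'll push 16 mm more and then back off.

Request:
jog_arm(increments="50 6 0 0 0;50 11 0 0 0;50 15 0 0 0;50 16 0 0 0;50 16 0 0 0;50 -10 0 -20 0;50 -10 0 -60 0;50 -10 0 -60 0")

```text
t: 5.9
position: [0.4585, -0.115, 0.1308]
ee_rot: [0.003, 0.713, 0.701, 0.002]
ft_force: [0.0, 0.4, -0.6]
finger_gap: 0.0497
grip_force: 0.0
```

```bash
python3 - <<'E'
from h import *
s=plates()
go(454,-1,120,-0.8); go(454,-1,75,-0.8)
E
```

```text
[103. 352.] [301.7 377.4  34.3  51.  -19.3]
[310. 279.] [ 4.537e+02 -2.610e+01  9.170e+01  8.980e+01  1.000e-01]
[423. 212.] [ 594.  -261.8   90.8   58.    -1.9]
[342. 217.] [ 5.824e+02 -9.110e+01  7.080e+01  6.990e+01  3.000e-01]
[315. 130.] [775.3 -33.5 110.1 110.1  21.3]
jog [112.9  -5.5   9.2] turn -0.001
jog [112.9  -5.7  54.2] turn -0.001
```

Request:
jog_arm(increments="50 0 -5 0 0;50 50 -5 9 0;50 90 -5 20 0;50 113 -5 30 0;50 113 -5 44 0;50 113 -5 44 0;50 113 -5 44 0;50 113 -5 74 0;50 113 -5 74 0;50 113 -5 74 0")

```text
t: 6.95
position: [0.4526, -0.0009, 0.0538]
ee_rot: [-0.0, 0.713, 0.702, -0.0]
ft_force: [1.0, -0.4, -0.6]
finger_gap: 0.0496
grip_force: 0.0
```

```bash
python3 - <<'E'
from h import *
s=plates(); t=eyes.snapshot("side")
cv2.imwrite("pics/d2.png",np.vstack([cv2.resize(s["img"][170:350,230:470],(480,300)),cv2.resize(t["img"][120:300,200:440],(480,300))])[:,:,::-1])
E
```

```text
[426. 280.] [ 457.7 -263.5   91.3   91.1   -4.8]
[422. 222.] [ 5.773e+02 -2.611e+02  9.080e+01  9.100e+01 -3.000e-01]
[342. 218.] [ 5.824e+02 -9.110e+01  7.080e+01  6.990e+01  3.000e-01]
[315. 130.] [775.4 -33.6 110.1 110.1  21.4]
```

View pics/d2.png

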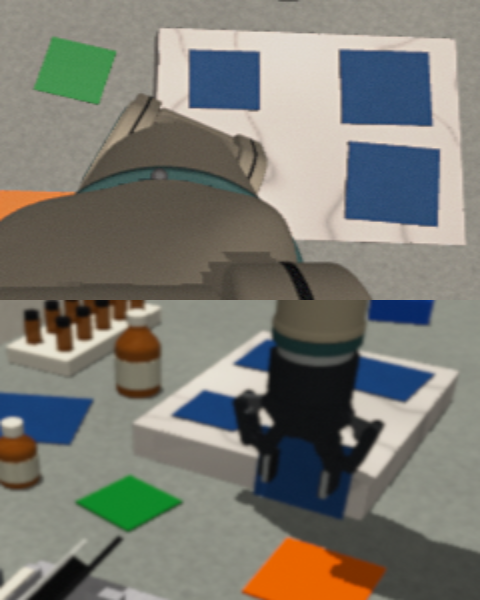

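The side view shows the plate standing steeply against the slab side, blue outward, behind the fingers. Next I lift clear and turn for the grip.

Request:
jog_arm(increments="50 4 0 0 0;50 5 0 -20 0;50 5 0 -70 0;50 5 0 -120 0;50 5 0 -130 0")

```text
t: 7.55
position: [0.4557, 0.005, 0.1884]
ee_rot: [0.003, 0.712, 0.702, 0.003]
ft_force: [1.1, -0.4, 0.1]
finger_gap: 0.0497
grip_force: 0.0
```

Request:
jog_arm(increments="50 0 0 0 1.571;50 0 0 0 1.571;50 0 0 0 1.571;50 0 0 0 1.571;50 0 0 0 1.571;50 0 0 0 1.571;50 0 0 0 1.571;50 0 0 0 1.571;50 0 0 0 1.571;50 0 0 0 1.571")

```text
t: 8.55
position: [0.4529, 0.0055, 0.1837]
ee_rot: [-0.0, 1.0, 0.026, 0.0]
ft_force: [-0.2, -0.9, -0.2]
finger_gap: 0.0501
grip_force: 0.0
```

```bash
python3 - <<'E'
from h import *
p,Rm,q=st();print(p,yaw(),q["joint_positions"].round(2))
s=plates(); t=eyes.snapshot("side")
for c in blobs(t,"blue",200): print(c[:,0].mean(0), cv2.approxPolyDP(c,5,True)[:,0].tolist())
E
```

```text
[0.45286968 0.00554591 0.1837039 ] -87.07282973063332 [-0.65  0.61  0.88  2.13 -0.73  0.73 -0.81]
[103. 352.] [301.8 377.1  33.7  51.4 -19.3]
[426. 280.] [ 457.7 -263.5   91.2   91.4   -4.2]
[422. 222.] [ 5.773e+02 -2.611e+02  9.100e+01  9.100e+01 -3.000e-01]
[346. 213.] [583.1 -90.6  69.9  69.9  -0.6]
[315. 130.] [775.4 -33.6 110.2 110.1  21.4]
[351.83536585 222.7804878 ] [[332, 197], [328, 235], [370, 250], [376, 210]]
[214.16149068 190.1242236 ] [[185, 201], [198, 202], [199, 191], [207, 188], [218, 204], [234, 205], [244, 180], [199, 176]]
[308.23529412 185.89411765] [[288, 189], [316, 197], [328, 182], [301, 175]]
[390.16831683 166.87128713] [[366, 169], [402, 179], [414, 164], [379, 155]]
[399.61627907 124.72093023] [[386, 116], [385, 131], [413, 133], [415, 119]]
[520.68888889  60.8962963 ] [[531, 31], [525, 32], [509, 92], [518, 84]]
```

```bash
cat >> h.py <<'E'
def corner(t,bot_,top_):
    "bottom corners on table, top corners at same x"
    B=onz(t,bot_,.001); c,d=ray(t,top_)
    T=np.array([c+dd*((b[0]-c[0])/dd[0]) for b,dd in zip(B,d)])
    print("bottom",(B*1000).round(),"top",(T*1000).round(),"len",np.linalg.norm(T-B,axis=1).round(4))
E
python3 - <<'E'
from h import *
t=eyes.snapshot("side")
corner(t,[[328,235.5],[370,250.5]],[[332,196.5],[376.5,209.5]])
go(453,-13,150,-90.8);go(453,-13,80,-90.8)
E
```

```text
bottom [[498. -16.   1.]
 [408. -14.   1.]] top [[498. -20.  92.]
 [408. -15.  96.]] len [0.0911 0.0949]
jog [-0.9 18.4 33.5] turn 0.074
jog [ -0.9  18.4 103.5] turn 0.074
```

Request:
jog_arm(increments="40 -1 21 20 0.07;40 -1 21 33 0.07;40 -1 21 60 0.07;40 -1 21 90 0.07;40 -1 21 108 0.07;40 -1 21 110 0.07;40 -1 21 110 0.07")

```text
t: 9.4
position: [0.4533, -0.0162, 0.0737]
ee_rot: [-0.0, 1.0, -0.006, -0.0]
ft_force: [-0.2, 0.3, 1.0]
finger_gap: 0.0402
grip_force: 0.0
```

Request:
jog_arm(increments="0 0 0 0 0;0 0 0 0 0;0 0 0 0 0;0 0 0 0 0;0 0 0 0 0;0 0 0 0 0;0 0 0 0 0", newtons=50)

```text
t: 10.1
position: [0.4539, -0.016, 0.0744]
ee_rot: [-0.0, 1.0, -0.006, 0.001]
ft_force: [-0.8, 0.3, 6.0]
finger_gap: 0.0035
grip_force: 49.3
```

Gripped (gap 3.5 mm). I'll lift, then carry to the far slot.

Request:
jog_arm(increments="0 0 0 -10 0;0 0 0 -40 0;0 0 0 -90 0;0 0 0 -140 0;0 0 0 -150 0;0 10 -30 -150 -0.15;0 20 -70 -150 -0.3;0 30 -115 -150 -0.45;0 40 -160 -150 -0.6;0 50 -205 -150 -0.75")

```text
t: 11.1
position: [0.5054, 0.1901, 0.2235]
ee_rot: [-0.0, 0.932, 0.363, -0.001]
ft_force: [1.2, -0.0, -1.4]
finger_gap: 0.0033
grip_force: 48.9
```

```bash
cat >> h.py <<'E'
O=np.array([510.,350.]); SY=3.
def stand(x,y):
    a=np.radians(SY); return O+[x*np.cos(a)-y*np.sin(a), x*np.sin(a)+y*np.cos(a)]
E
python3 - <<'E'
from h import *
p,Rm,q=st();print(p,yaw(),q["finger_gap"])
w=stand(30,104);print(w);go(*w,225,3)
E
```

```text
[0.50540342 0.19011775 0.22347571] -47.429332642332376 0.003328016380237275
[534.51594659 455.4275503 ]
jog [ 200.9 -175.7   -1.6] turn -0.880
```

Request:
jog_arm(increments="0 201 -176 -2 -0.88;0 201 -176 -2 -0.88;0 201 -176 -2 -0.88;0 201 -176 -2 -0.88;0 201 -176 -2 -0.88;0 201 -176 -2 -0.88;0 201 -176 -2 -0.88;0 201 -176 -2 -0.88;0 201 -176 -2 -0.88;0 201 -176 -2 -0.88")

```text
t: 12.1
position: [0.5371, 0.4517, 0.2257]
ee_rot: [0.0, 0.692, 0.722, -0.0]
ft_force: [0.3, -0.1, -0.8]
finger_gap: 0.0034
grip_force: 48.9
```

```bash
python3 - <<'E'
from h import *
p,Rm,q=st();print(p,yaw(),q["finger_gap"])
w=stand(30,104);go(*w,160,3)
s=eyes.snapshot("top");t=eyes.snapshot("side")
cv2.imwrite("pics/d3.png",np.hstack([cv2.resize(s["img"][130:320,20:230],None,fx=2,fy=2),cv2.resize(t["img"][150:420,60:330],(380,380))])[:,:,::-1])
E
```

```text
[0.53706035 0.45173211 0.22574035] 2.4410198045410008 0.0033865681305488326
jog [ 3.9 -2.4 65.7] turn -0.010
```

View pics/d3.png

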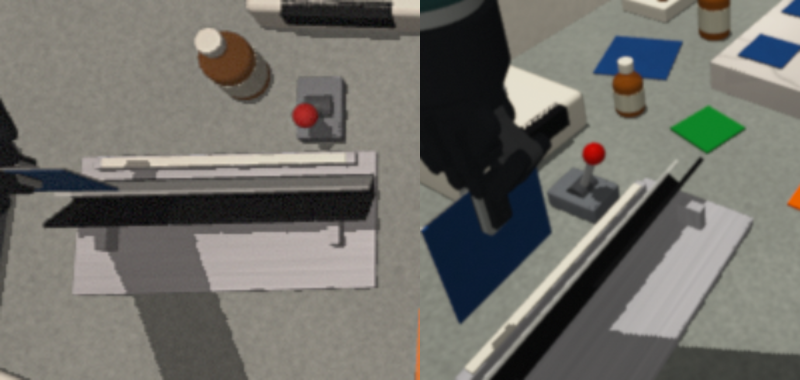

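Held plate shows blue toward the robot and the board, with its lower edge along the trough (top-view crop about (60,180)). Now I lower it.

Request:
jog_arm(increments="0 4 -2 20 -0.01;0 4 -2 50 -0.01;0 4 -2 66 -0.01;0 4 -2 80 -0.01;0 4 -2 90 -0.01;0 4 -2 98 -0.01;0 4 -2 98 -0.01")

```text
t: 12.9
position: [0.5342, 0.4572, 0.1267]
ee_rot: [-0.0, 0.687, 0.727, -0.001]
ft_force: [0.2, -0.1, -1.6]
finger_gap: 0.0035
grip_force: 48.9
```

Request:
jog_arm(increments="0 0 0 3 0;0 0 0 6 0;0 0 0 6 0")

```text
t: 13.2
position: [0.5351, 0.4578, 0.122]
ee_rot: [0.0, 0.687, 0.727, 0.001]
ft_force: [0.5, 0.2, -0.2]
finger_gap: 0.0038
grip_force: 48.9
```

Request:
jog_arm(increments="0 0 0 2 0;0 0 0 4 0;0 0 0 4 0")

```text
t: 13.5
position: [0.5364, 0.4579, 0.1185]
ee_rot: [0.001, 0.687, 0.726, 0.002]
ft_force: [4.0, 1.3, 2.5]
finger_gap: 0.0034
grip_force: 49.3
```

Request:
jog_arm(increments="0 0 3 2 0;0 0 4 5 0;0 0 4 6 0;0 0 4 6 0")

```text
t: 13.9
position: [0.5402, 0.4579, 0.112]
ee_rot: [0.001, 0.687, 0.726, 0.001]
ft_force: [4.8, 0.7, 4.1]
finger_gap: 0.0034
grip_force: 49.5
```

Request:
jog_arm(increments="10 0 0 0 0;16 0 0 0 0;22 0 0 0 0;30 0 0 0 0;30 0 0 0 0;30 0 0 0 0")

```text
t: 14.5
position: [0.5382, 0.4577, 0.1113]
ee_rot: [-0.0, 0.687, 0.727, -0.0]
ft_force: [0.1, -1.0, -0.7]
finger_gap: 0.0301
grip_force: 0.1
```

```bash
python3 - <<'E'
from h import *
p,Rm,q=st();print(p,yaw(),q["finger_gap"],q["ft_force"])
s=eyes.snapshot("top");t=eyes.snapshot("side")
cv2.imwrite("pics/d4.png",np.hstack([cv2.resize(s["img"][130:320,20:230],None,fx=2,fy=2),cv2.resize(t["img"][150:420,60:330],(380,380))])[:,:,::-1])
E
```

```text
[0.53816497 0.45774806 0.11131969] 3.2107558816536446 0.030102755051486064 [ 0.127269   -0.98434683 -0.74930396]
```

View pics/d4.png

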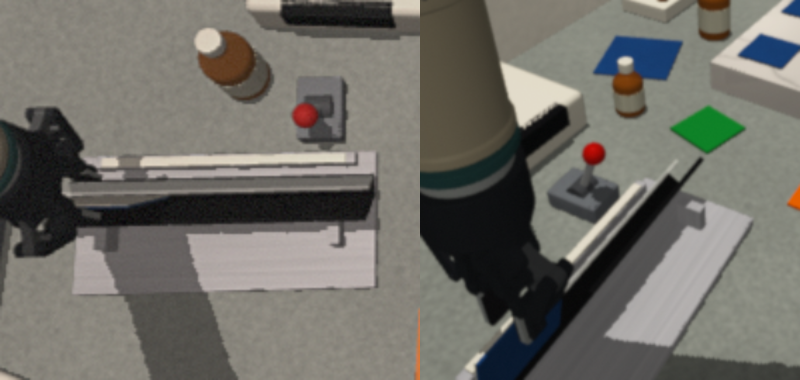

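The plate foot is in the trough, its top between the fingers. I'll move back toward the robot so it leans on the board, then retreat upward and look.

Request:
jog_arm(increments="30 0 -6 0 0;30 0 -12 0 0;30 0 -18 0 0;30 0 -24 0 0;30 0 -29 0 0;30 0 -33 0 0;30 0 -37 0 0;30 0 -38 0 0;30 0 -38 0 0")

```text
t: 15.5
position: [0.5004, 0.4557, 0.1115]
ee_rot: [-0.0, 0.687, 0.727, 0.0]
ft_force: [0.6, -0.5, 0.3]
finger_gap: 0.0299
grip_force: 0.0
```

Request:
jog_arm(increments="36 0 -36 -10 0;36 0 -36 -50 0;36 0 -36 -100 0;36 0 -36 -130 0;36 -40 -36 -130 0;36 -90 -36 -130 0;36 -140 -36 -130 0;36 -190 -36 -130 0;36 -240 -36 -130 0;36 -260 -36 -130 0")

```text
t: 16.5
position: [0.4796, 0.188, 0.2422]
ee_rot: [0.001, 0.69, 0.724, -0.0]
ft_force: [0.3, 0.0, -0.5]
finger_gap: 0.0359
grip_force: 0.0
```

```bash
python3 - <<'E'
from h import *
p,Rm,q=st();print(p,yaw(),q["finger_gap"],q["ft_force"])
s=plates();t=eyes.snapshot("side")
cv2.imwrite("pics/d5.png",np.hstack([cv2.resize(s["img"][130:320,20:230],None,fx=2,fy=2),cv2.resize(t["img"][150:420,60:330],(380,380))])[:,:,::-1])
go(458,-180,200,-0.8)
E
```

```text
[0.47962556 0.1879762  0.24221219] 2.7977171069198405 0.035918627760961164 [ 0.2876318   0.02868579 -0.50202587]
[426. 280.] [ 457.8 -263.5   91.3   91.4   -4.7]
[422. 222.] [ 5.773e+02 -2.611e+02  9.090e+01  9.100e+01 -3.000e-01]
[342. 218.] [ 5.823e+02 -9.110e+01  7.050e+01  6.990e+01  3.000e-01]
[315. 130.] [775.3 -33.5 110.1 110.1  21.1]
jog [-368.   -39.9   42.6] turn 0.062
```

View pics/d5.png

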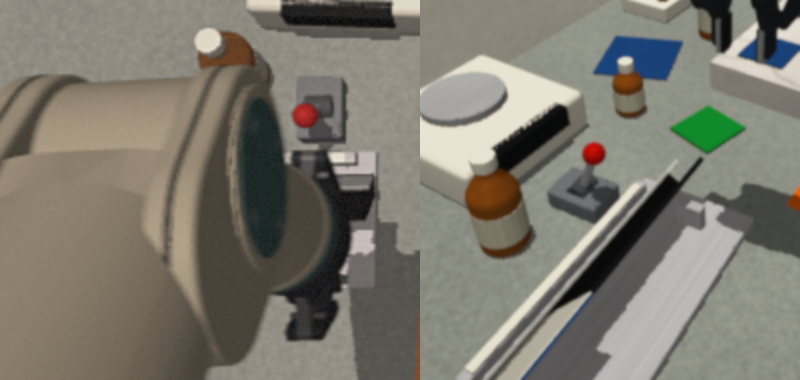

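White side out and leaning on the board (side crop about (540,330)). Plate 1 is done. Next is plate (426,280), pushed over the right side.

Request:
jog_arm(increments="50 -368 -40 43 0.06;50 -368 -40 43 0.06;50 -368 -40 43 0.06;50 -368 -40 43 0.06;50 -368 -40 43 0.06;50 -368 -40 43 0.06;50 -368 -40 43 0.06;50 -368 -40 43 0.06;50 -368 -40 133 0.06;50 -368 -40 143 0.06")

```text
t: 17.6
position: [0.4623, -0.1765, 0.0982]
ee_rot: [0.002, 0.709, 0.705, 0.001]
ft_force: [1.1, 0.5, -0.4]
finger_gap: 0.0498
grip_force: 0.0
```

```bash
python3 - <<'E'
from h import *
p,Rm,q=st();print(p,yaw(),q["joint_positions"].round(2))
go(458,-180,67.5,-0.8); go(458,-258,67.5,-.8)
E
```

```text
[ 0.46231231 -0.17649271  0.0982212 ] -0.2667857285535391 [ 0.08  0.68  0.33  2.08 -0.5   0.44  0.8 ]
jog [-3.5 -4.5 30.7] turn 0.009
jog [-81.5  -4.1  30.8] turn 0.009
```

Request:
jog_arm(increments="50 -3 -4 20 0.01;50 -3 -4 28 0.01;50 -3 -4 30.5 0.01;50 -3 -4 30.5 0.01;50 -3 -4 30.5 0.01")

```text
t: 18.1
position: [0.4571, -0.1786, 0.0692]
ee_rot: [0.001, 0.712, 0.702, 0.001]
ft_force: [-0.2, -0.4, 0.2]
finger_gap: 0.0501
grip_force: 0.0
```

```bash
python3 - <<'E'
from h import *
p,Rm,q=st();print(p,yaw(),q["ft_force"])
E
```

```text
[ 0.45707977 -0.17860553  0.06916386] -0.7578669450603404 [-0.24011032 -0.41718064  0.16554567]
```

Request:
jog_arm(increments="50 0 0 1.5 0;50 -12 0 1.5 0;50 -24 0 1.5 0;50 -34 0 1.5 0;50 -44 0 1.5 0;50 -54 0 1.5 0;50 -63 0 1.5 0;50 -71 0 1.5 0;50 -78 0 1.5 0;50 -82 0 1.5 0")

```text
t: 19.1
position: [0.4545, -0.2615, 0.0664]
ee_rot: [0.0, 0.712, 0.702, -0.0]
ft_force: [-1.0, -0.1, 0.5]
finger_gap: 0.0496
grip_force: 0.3
```

Request:
jog_arm(increments="50 -6 0 0 0;50 -10 0 0 0;50 -12 0 0 0;50 -12.5 0 0 0;50 -12.5 0 0 0;50 0 0 -20 0;50 0 0 -60 0;50 0 0 -60 0")

```text
t: 19.9
position: [0.4569, -0.2618, 0.1301]
ee_rot: [0.003, 0.712, 0.702, 0.001]
ft_force: [0.1, -0.1, 0.3]
finger_gap: 0.05
grip_force: 0.0
```

```bash
python3 - <<'E'
from h import *
p,Rm,q=st();print(p,yaw(),q["ft_force"])
s=plates()
go(455,-358,85,-.8)
E
```

```text
[ 0.4568897  -0.26176732  0.13010355] -0.7624998956054408 [ 0.13894038 -0.12005868  0.28418492]
[103. 352.] [302.1 377.3  34.3  51.7 -19.3]
[423. 222.] [ 5.773e+02 -2.610e+02  9.110e+01  9.110e+01 -4.000e-01]
[342. 218.] [582.2 -90.6  69.7  70.6  -0.6]
[315. 130.] [775.3 -33.6 110.5 110.   21.2]
jog [-96.7  -0.   43.7] turn 0.001
```

```bash
python3 - <<'E'
from h import *
t=eyes.snapshot("side");s=eyes.snapshot("top")
for c in blobs(t,"blue"): print(c[:,0].mean(0).round(), rect(t,c,.054))
cv2.imwrite("pics/d6.png",np.hstack([cv2.resize(s["img"][170:350,270:510],(400,300)),cv2.resize(t["img"][120:270,240:440],(400,300))])[:,:,::-1])
E
```

```text
[214. 190.] [743.3  23.9 106.7 106.2  21.1]
[308. 186.] [ 5.821e+02 -9.080e+01  7.010e+01  7.060e+01 -3.000e-01]
[398. 155.] [ 458.3 -330.6   90.3   91.2   -0.5]
[342. 155.] [ 5.767e+02 -2.606e+02  8.820e+01  9.040e+01 -3.000e-01]
[397. 125.] [ 517.2 -512.    56.8  116.2   18.4]
[521.  61.] [  280.9 -1498.3    37.8  1067.3     1.7]
```

View pics/d6.png

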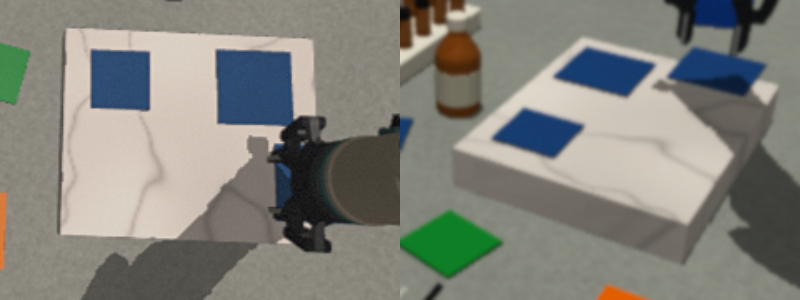

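Plate 2 at side-view (398,155) overhangs about 39 mm and lies flat. Same fast tip as before.

Request:
jog_arm(increments="50 -45 1 10 0;50 -85 1 20 0;50 -97 1 30 0;50 -97 1 44 0;50 -97 1 44 0;50 -97 1 44 0;50 -97 1 74 0;50 -97 1 75 0;50 -97 1 75 0")

```text
t: 20.95
position: [0.4543, -0.3567, 0.0517]
ee_rot: [-0.001, 0.712, 0.702, 0.0]
ft_force: [0.7, -0.1, 0.4]
finger_gap: 0.0497
grip_force: 0.2
```

Request:
jog_arm(increments="50 -4 0 0 0;50 -5 0 -20 0;50 -5 0 -70 0;50 -5 0 -120 0;50 -5 0 -130 0;50 -5 0 -130 0")

```text
t: 21.55
position: [0.4554, -0.3631, 0.1846]
ee_rot: [0.002, 0.712, 0.702, 0.001]
ft_force: [0.3, 0.3, -0.5]
finger_gap: 0.0506
grip_force: 0.0
```

```bash
python3 - <<'E'
from h import *
p,Rm,q=st();print(p,yaw(),q["ft_force"])
s=plates();t=eyes.snapshot("side");w=eyes.snapshot("wrist")
for n,i in (("side",t),("wrist",w)):
  for c in blobs(i,"blue"): print(n,c[:,0].mean(0).round(), cv2.boundingRect(c))
cv2.imwrite("pics/d7.png",np.hstack([cv2.resize(w["img"],(400,300)),cv2.resize(t["img"][100:250,290:490],(400,300))])[:,:,::-1])
E
```

```text
[ 0.4554279  -0.36309915  0.18455571] -0.7627788496874524 [ 0.27930046  0.32863356 -0.47288031]
[103. 352.] [301.6 377.2  34.5  51.2 -18.2]
[422. 222.] [ 5.773e+02 -2.611e+02  9.090e+01  9.100e+01 -3.000e-01]
[342. 218.] [ 5.825e+02 -9.110e+01  7.070e+01  6.990e+01  3.000e-01]
[315. 130.] [775.4 -33.6 110.1 110.1  21.4]
side [214. 190.] (185, 176, 60, 30)
side [308. 186.] (288, 175, 41, 23)
side [342. 155.] (320, 145, 45, 22)
side [400. 125.] (385, 116, 31, 18)
side [521.  61.] (508, 31, 26, 62)
wrist [450.  69.] (381, 1, 146, 140)
```

View pics/d7.png

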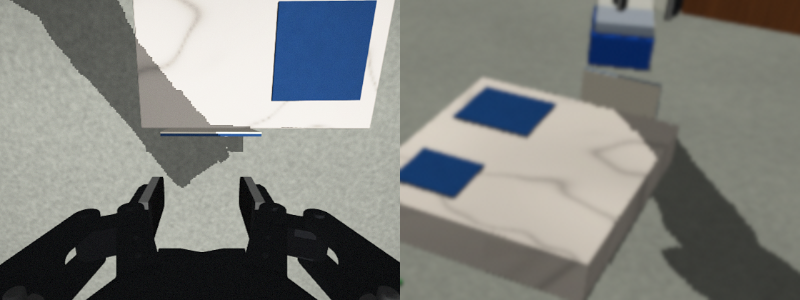

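Wrist view: plate 2 stands upright beside the slab edge (thin line at (224–367,187) full scale), and the side view shows its white face above the slab.

```bash
python3 - <<'E'
from h import *
w=eyes.snapshot("wrist")
print((onz(w,[[224,187.5],[366,187.5]],.093)*1000).round(1))
print((onz(w,[[200,178],[500,178]],.05)*1000).round(1))
go(457,-344,185,89.2)
E
```

```text
[[ 414.2 -337.5   93. ]
 [ 510.3 -338.8   93. ]]
[[ 387.2 -337.9   50. ]
 [ 629.1 -341.3   50. ]]
jog [17.5  3.4 -5. ] turn -1.571
```

Request:
jog_arm(increments="50 20 7 0 -1.571;50 20 7 0 -1.571;50 20 7 0 -1.571;50 20 7 0 -1.571;50 20 7 0 -1.571;50 20 7 0 -1.571;50 20 7 0 -1.571;50 20 7 0 -1.571;50 20 7 0 -1.571;50 20 7 0 -1.571")

```text
t: 22.75
position: [0.4606, -0.342, 0.1797]
ee_rot: [-0.001, 0.039, 0.999, 0.001]
ft_force: [-0.0, -0.1, 0.3]
finger_gap: 0.0497
grip_force: 0.0
```

```bash
python3 - <<'E'
from h import *
p,Rm,q=st();print(p,yaw(),q["joint_positions"].round(2))
go(462,-342,74,89.2)
E
```

```text
[ 0.46056554 -0.34201158  0.17968748] 85.49418272914616 [ 0.6   0.61 -0.01  1.8   0.01  0.73  2.07]
jog [-1.700e+00 -1.000e-01  1.057e+02] turn -0.065
```

Request:
jog_arm(increments="40 -1.5 0 0 -0.065;40 -1.5 0 30 -0.065;40 -1.5 0 60 -0.065;40 -1.5 0 90 -0.065;40 -1.5 0 104 -0.065;40 -1.5 0 105 -0.065;40 -1.5 0 105 -0.065")

```text
t: 23.45
position: [0.463, -0.3428, 0.0764]
ee_rot: [-0.0, 0.01, 1.0, 0.0]
ft_force: [0.6, -0.6, 1.3]
finger_gap: 0.0398
grip_force: 0.0
```

Request:
jog_arm(increments="0 0 0 0 0;0 0 0 0 0;0 0 0 0 0;0 0 0 0 0;0 0 0 0 0;0 0 0 0 0;0 0 0 0 0", newtons=50)

```text
t: 24.15
position: [0.4636, -0.3434, 0.0777]
ee_rot: [0.001, 0.01, 1.0, -0.001]
ft_force: [-1.1, 0.1, 6.8]
finger_gap: 0.0033
grip_force: 50.3
```

Request:
jog_arm(increments="0 0 0 -10 0;0 0 0 -40 0;0 0 0 -90 0;0 0 0 -140 0;0 0 0 -150 0;0 0 0 -150 0")

```text
t: 24.75
position: [0.4639, -0.3434, 0.2291]
ee_rot: [0.002, 0.01, 1.0, -0.001]
ft_force: [0.7, -0.3, -1.6]
finger_gap: 0.0033
grip_force: 49.8
```

```bash
python3 - <<'E'
from h import *
p,Rm,q=st();print(p,yaw(),q["finger_gap"],q["grip_force"])
go(545,0,225,45);w=stand(34,0);print(w);go(*w,225,3)
E
```

```text
[ 0.46385856 -0.34339207  0.22905015] 88.86061543872344 0.003340287496063657 49.751989245414734
jog [-74.3 344.9   3.5] turn 0.766
[543.95340418 351.77942251]
jog [-66.2 696.6   2.5] turn 1.499
```

Request:
jog_arm(increments="0 -66 697 2 1.5;0 -66 697 2 1.5;0 -66 697 2 1.5;0 -66 697 2 1.5;0 -66 697 2 1.5;0 -66 697 2 1.5;0 -66 697 2 1.5;0 -66 697 2 1.5;0 -66 697 2 1.5;0 -66 697 2 1.5")

```text
t: 25.75
position: [0.5183, 0.1552, 0.223]
ee_rot: [-0.001, 0.691, 0.723, -0.002]
ft_force: [1.3, 0.1, -0.3]
finger_gap: 0.0035
grip_force: 49.7
```

```bash
python3 - <<'E'
from h import *
p,Rm,q=st();print(p,yaw(),q["finger_gap"],q["grip_force"])
w=stand(32,0);go(*w,225,3)
E
```

```text
[0.51829313 0.15518032 0.2230451 ] 2.621361813271138 0.003537933152735262 49.65047299861908
jog [195.2  32.6  -2.4] turn -0.007
```

Request:
jog_arm(increments="0 195 33 -2 -0.01;0 195 33 -2 -0.01;0 195 33 -2 -0.01;0 195 33 -2 -0.01;0 195 33 -2 -0.01;0 195 33 -2 -0.01;0 195 33 -2 -0.01;0 195 33 20 -0.01;0 195 33 40 -0.01;0 195 33 50 -0.01")

```text
t: 26.75
position: [0.542, 0.3473, 0.1732]
ee_rot: [-0.0, 0.686, 0.728, -0.002]
ft_force: [-0.3, -0.5, -0.2]
finger_gap: 0.0034
grip_force: 49.8
```

```bash
python3 - <<'E'
from h import *
p,Rm,q=st();print(p,yaw(),q["finger_gap"],q["grip_force"])
w=stand(32,0);go(*w,124,3)
E
```

```text
[0.54196196 0.34730465 0.17316343] 3.3831180305213433 0.003400089369214875 49.77410674095154
jog [ 4.5  0.4 49.2] turn 0.007
```

Request:
jog_arm(increments="0 2 0 10 0;0 2 0 25 0;0 2 0 38 0;0 2 0 46 0;0 2 0 48 0;0 2 0 48 0")

```text
t: 27.35
position: [0.5426, 0.352, 0.1268]
ee_rot: [-0.0, 0.685, 0.729, -0.0]
ft_force: [-0.1, -0.3, -0.6]
finger_gap: 0.0033
grip_force: 49.8
```

Request:
jog_arm(increments="0 0 1 3 0;0 0 2 6 0;0 0 3 9 0;0 0 3.5 10 0;0 0 3.5 10 0")

```text
t: 27.85
position: [0.5461, 0.3522, 0.1169]
ee_rot: [-0.0, 0.685, 0.729, -0.0]
ft_force: [-0.6, -0.5, -0.7]
finger_gap: 0.0035
grip_force: 49.8
```

```bash
python3 - <<'E'
from h import *
p,Rm,q=st();print(p,yaw(),q["finger_gap"],q["ft_force"])
w=stand(-9,0);go(*w,115,3)
E
```

```text
[0.54611046 0.3521681  0.11687413] 3.5513678025554407 0.0034922577968879466 [-0.56980518 -0.50133628 -0.69557015]
jog [  0.2 -45.2   1.9] turn 0.010
```

Request:
jog_arm(increments="0 0 0 2 0;0 0 0 4 0;0 0 0 4 0")

```text
t: 28.15
position: [0.5471, 0.3525, 0.1134]
ee_rot: [0.001, 0.685, 0.729, 0.001]
ft_force: [1.5, 0.5, -0.4]
finger_gap: 0.0035
grip_force: 49.7
```

Request:
jog_arm(increments="10 0 0 0 0;16 0 0 0 0;22 0 0 0 0;30 0 0 0 0;30 0 0 0 0;30 0 0 0 0")

```text
t: 28.75
position: [0.546, 0.3523, 0.1131]
ee_rot: [-0.0, 0.685, 0.729, -0.0]
ft_force: [-0.8, 0.3, -0.4]
finger_gap: 0.0301
grip_force: 0.0
```

Request:
jog_arm(increments="30 0 -6 0 0;30 0 -12 0 0;30 0 -18 0 0;30 0 -24 0 0;30 0 -30 0 0;30 0 -36 0 0;30 0 -41 0 0;30 0 -44 0 0;30 0 -44 0 0")

```text
t: 29.65
position: [0.5018, 0.3496, 0.1132]
ee_rot: [-0.0, 0.685, 0.729, -0.0]
ft_force: [-0.0, 0.0, 0.4]
finger_gap: 0.0302
grip_force: 0.0
```

Request:
jog_arm(increments="36 0 2 -10 0;36 0 2 -50 0;36 0 2 -100 0;36 0 2 -130 0;36 -40 2 -130 0;36 -90 2 -130 0;36 -140 2 -130 0;36 -190 2 -130 0;36 -240 2 -130 0;36 -260 2 -130 0")

```text
t: 30.65
position: [0.5209, 0.0836, 0.2445]
ee_rot: [0.002, 0.688, 0.726, -0.0]
ft_force: [-0.5, 0.6, -0.3]
finger_gap: 0.0358
grip_force: 0.0
```

```bash
python3 - <<'E'
from h import *
p,Rm,q=st();print(p,yaw(),q["finger_gap"],q["ft_force"])
s=plates();t=eyes.snapshot("side")
for c in blobs(t,"white",300): print("white",c[:,0].mean(0).round(),cv2.boundingRect(c))
cv2.imwrite("pics/d8.png",cv2.resize(t["img"][210:420,60:340],None,fx=2.5,fy=2.5)[:,:,::-1])
go(577,-180,150,-.8)
E
```

```text
[0.52092963 0.0835946  0.24448065] 3.1118070002651352 0.03576910036591423 [-0.49783784  0.64537791 -0.29600621]
[422. 222.] [ 5.773e+02 -2.612e+02  9.070e+01  9.100e+01 -3.000e-01]
[342. 218.] [ 5.825e+02 -9.110e+01  7.070e+01  6.990e+01  3.000e-01]
[315. 130.] [775.5 -33.6 110.6 109.7  20.8]
white [234. 367.] (188, 294, 104, 126)
white [154. 346.] (93, 280, 124, 134)
white [ 96. 229.] (18, 189, 155, 88)
white [352. 183.] (268, 139, 160, 92)
white [234. 146.] (205, 133, 58, 24)
jog [-267.6   41.2   94.9] turn 0.068
```

View pics/d8.png

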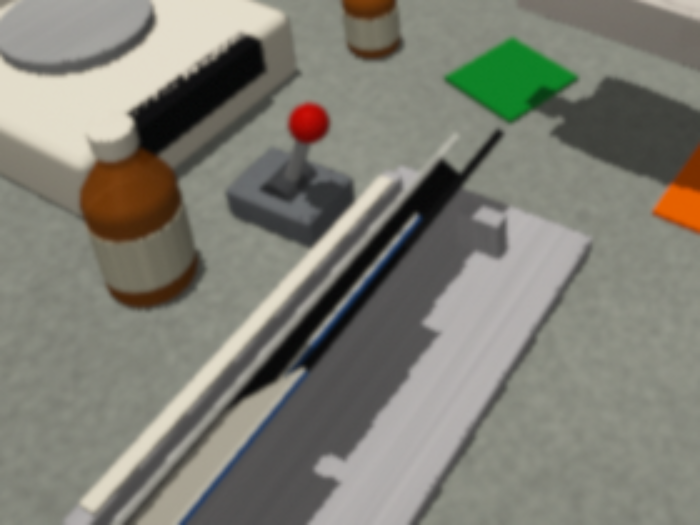

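Lamp lever at (310,122). Plate 1's white face is visible at (220,430), but plate 2 shows only as a thin line at (295,370)–(418,218), so I'll check numerically in the top view.

```bash
python3 - <<'E'
from h import *
s=eyes.snapshot("top");t=eyes.snapshot("side")
for nm,im in (("top",s),("side",t)):
  for ys in (130,105,80,52,40,20,0,-20,-40,-52,-80):
    row=[]
    for u in (35,50,65,80,92): # up the slope, front face
        xs=40-u*.5+3.5; z=24+u*.866+2
        P=np.r_[stand(xs,ys),z]/1000; px=proj(im,P)[0].round().astype(int)
        row.append(tuple(im["img"][px[1],px[0]].tolist()) if 0<=px[1]<420 and 0<=px[0]<560 else None)
    print(nm,ys,px,row)
E
```

```text
top 130 [ 49 246] [(163, 153, 141), (164, 153, 139), (165, 155, 143), (163, 154, 141), (160, 150, 137)]
top 105 [ 62 246] [(165, 156, 143), (163, 154, 139), (167, 156, 143), (163, 154, 139), (165, 154, 141)]
top 80 [ 75 246] [(165, 156, 142), (165, 155, 141), (164, 156, 142), (165, 155, 141), (164, 154, 140)]
top 52 [ 90 245] [(80, 75, 69), (80, 75, 70), (80, 78, 71), (110, 104, 102), (98, 95, 94)]
top 40 [ 96 245] [(146, 137, 127), (146, 138, 126), (142, 133, 123), (145, 136, 124), (158, 155, 150)]
top 20 [107 245] [(145, 137, 126), (144, 135, 125), (145, 135, 124), (144, 135, 124), (127, 129, 133)]
top 0 [117 244] [(146, 137, 126), (144, 135, 124), (144, 136, 127), (144, 134, 124), (172, 159, 145)]
top -20 [128 244] [(143, 135, 123), (143, 134, 123), (146, 136, 125), (146, 137, 126), (186, 173, 158)]
top -40 [138 244] [(115, 105, 90), (110, 100, 85), (109, 99, 86), (110, 101, 87), (119, 110, 98)]
top -52 [145 244] [(119, 109, 93), (120, 110, 93), (120, 109, 94), (115, 105, 91), (119, 109, 95)]
top -80 [159 243] [(129, 118, 100), (128, 118, 99), (131, 118, 102), (127, 117, 98), (128
[... 413 characters left out ...]
83, 83)]
side 40 [187 343] [(118, 119, 114), (80, 83, 83), (59, 67, 76), (100, 109, 120), (140, 144, 147)]
side 20 [197 331] [(83, 87, 91), (101, 115, 133), (114, 123, 137), (114, 124, 135), (138, 143, 145)]
side 0 [206 320] [(140, 145, 147), (107, 119, 134), (67, 85, 114), (141, 145, 148), (136, 141, 144)]
side -20 [215 310] [(98, 112, 130), (76, 91, 117), (141, 145, 149), (136, 141, 144), (115, 124, 136)]
side -40 [224 300] [(132, 137, 143), (102, 115, 133), (99, 113, 131), (116, 122, 124), (101, 114, 131)]
side -52 [228 294] [(92, 106, 128), (102, 115, 133), (103, 115, 130), (130, 135, 141), (10, 12, 12)]
side -80 [239 281] [(91, 105, 124), (16, 20, 27), (8, 9, 9), (10, 9, 10), (8, 9, 8)]
```

Request:
jog_arm(increments="50 -268 41 95 0.07;50 -268 41 95 0.07;50 -268 41 95 0.07;50 -268 41 95 0.07;50 -268 41 95 0.07;50 -268 41 95 0.07;50 -268 41 95 0.07;50 -268 41 95 0.07")

```text
t: 31.65
position: [0.5783, -0.1737, 0.1475]
ee_rot: [-0.001, 0.71, 0.704, 0.0]
ft_force: [-0.2, 0.4, -0.0]
finger_gap: 0.0502
grip_force: 0.0
```

```bash
python3 - <<'E'
from h import *
p,Rm,q=st();print(p,yaw())
s=plates();t=eyes.snapshot("side")
a=cv2.resize(s["img"][185:285,30:220],None,fx=4,fy=4,interpolation=cv2.INTER_CUBIC)[:,:,::-1]
b=cv2.resize(t["img"][240:340,150:340],None,fx=4,fy=4,interpolation=cv2.INTER_CUBIC)[:200,:,::-1]
cv2.imwrite("pics/d9.png",np.vstack([a,b]))
E
```

```text
[ 0.57831712 -0.17371779  0.14745209] -0.4225400787548637
[103. 352.] [301.6 377.1  33.8  51.  -19.3]
[431. 231.] [ 563.2 -272.7   59.9   61.9   -1.3]
[342. 218.] [582.3 -91.1  70.3  71.2   1.4]
[315. 130.] [775.4 -33.5 110.3 110.   21.3]
```

View pics/d9.png

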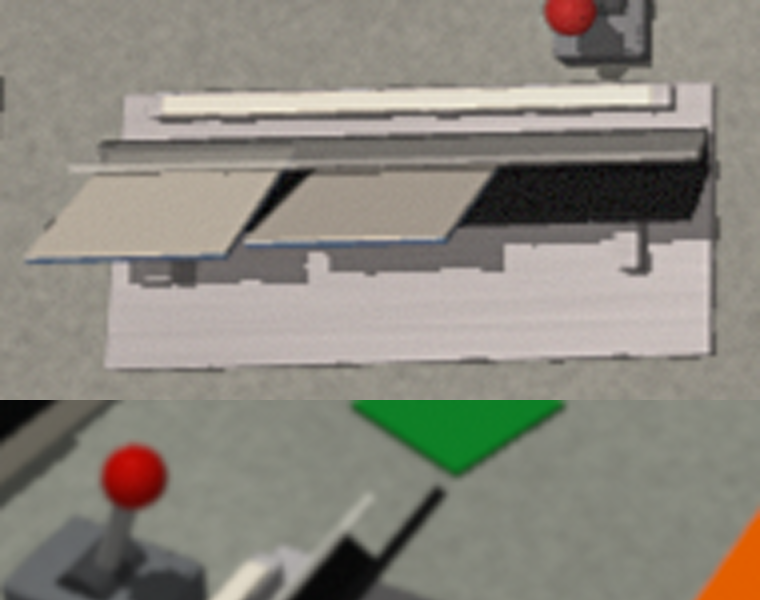

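Both plates lean white side out, but plate 2's top edge (crop y about 242, against 258 for plate 1) hints that it is steeper. I'll compare both with the flush position.

```bash
python3 - <<'E'
from h import *
s=eyes.snapshot("top")
for y in (152,57,48,-48): print(y,proj(s,np.r_[stand(-7.5,y),106.3]/1000).round(1),proj(s,np.r_[stand(9,y),78]/1000).round(1))
E
```

```text
152 [[ 36.5 249. ]] [[ 45.4 242.1]]
57 [[ 86.9 247.8]] [[ 93.8 240.9]]
48 [[ 91.7 247.7]] [[ 98.4 240.8]]
-48 [[142.3 246.4]] [[147.  239.6]]
```

The corrected board edge puts plate 2 flush; plate 1's foot is probably about 4 mm off, so I'll press the plates flush at the end. Now plate 3 at (422,222), world (577,-261).

```bash
python3 - <<'E'
from h import *
go(577,-180,67.5,-.8)
E
```

```text
jog [-8.2 -1.6 80.8] turn 0.010
```

Request:
jog_arm(increments="50 -5 0 20 0.01;50 -5 0 45 0.01;50 -5 0 65 0.01;50 -5 0 75 0.01;50 -5 0 78 0.01;50 -5 0 78.5 0.01;50 -5 0 78.5 0.01")

```text
t: 32.5
position: [0.5786, -0.1797, 0.0706]
ee_rot: [0.001, 0.713, 0.701, 0.0]
ft_force: [0.6, -0.1, -0.4]
finger_gap: 0.0503
grip_force: 0.0
```

```bash
python3 - <<'E'
from h import *
p,Rm,q=st();print(p,yaw(),q["ft_force"])
plates();go(577,-275,67.2,-.8)
E
```

```text
[ 0.57855141 -0.17973487  0.07055497] -1.002959320544014 [ 0.6370388  -0.09574041 -0.4096087 ]
[103. 352.] [301.7 377.4  34.3  51.  -19.3]
[342. 218.] [582.3 -91.1  70.4  71.    1.3]
[315. 130.] [775.4 -33.5 110.3 110.   21.2]
jog [-95.2   0.2   3.5] turn -0.004
```

Request:
jog_arm(increments="50 0 0 3.3 0;50 -12 0 3.3 0;50 -24 0 3.3 0;50 -34 0 3.3 0;50 -44 0 3.3 0;50 -54 0 3.3 0;50 -63 0 3.3 0;50 -71 0 3.3 0;50 -78 0 3.3 0;50 -82 0 3.3 0")

```text
t: 33.55
position: [0.5762, -0.2627, 0.0662]
ee_rot: [0.0, 0.714, 0.701, -0.0]
ft_force: [-0.4, 0.3, 0.8]
finger_gap: 0.0499
grip_force: 0.4
```

```bash
python3 - <<'E'
from h import *
p,Rm,q=st();print(p,yaw(),q["ft_force"])
plates(n="side");go(577,-275,67.2,-.8)
E
```

```text
[ 0.57617421 -0.26273222  0.06623087] -1.065117336224725 [-0.42428808  0.34909737  0.83061455]
[308. 186.] [ 5.821e+02 -9.080e+01  7.010e+01  7.060e+01 -3.000e-01]
[214. 190.] [743.8  23.9 106.5 106.7  21.3]
[344. 145.] [ 594.9 -319.5   43.5   98.9   23.8]
[400. 125.] [ 510.7 -513.5   82.1  113.9   15.4]
[521.  61.] [  280.9 -1498.3    37.8  1067.3     1.7]
jog [-11.6   1.2  -0.9] turn -0.005
```

Request:
jog_arm(increments="50 -6 0 -0.5 0;50 -10 0 -0.5 0;50 -12 0 -0.5 0;50 -12.5 0 -0.5 0;50 -12.5 0 -0.5 0;50 0 0 -20 0;50 0 0 -60 0;50 0 0 -60 0")

```text
t: 34.4
position: [0.5794, -0.2631, 0.131]
ee_rot: [0.004, 0.713, 0.701, 0.002]
ft_force: [0.9, -0.7, 0.5]
finger_gap: 0.0497
grip_force: 0.0
```

```bash
python3 - <<'E'
from h import *
p,Rm,q=st();print(p,yaw(),q["ft_force"])
plates(n="side");go(577,-359.5,85,-.8)
E
```

```text
[ 0.57944916 -0.26305707  0.1310449 ] -0.9775797059574135 [ 0.88975806 -0.65224694  0.46218085]
[214. 190.] [743.6  23.8 106.3 106.5  21.1]
[308. 186.] [ 5.821e+02 -9.080e+01  7.010e+01  7.060e+01 -3.000e-01]
[354. 144.] [ 574.4 -332.4   90.1   91.5   -1.1]
[400. 125.] [ 510.7 -513.    82.5  113.6   15.4]
[521.  61.] [  280.9 -1498.3    37.8  1067.3     1.7]
jog [-96.8   0.3  44.3] turn -0.003
```

Request:
jog_arm(increments="50 -45 -2 10 0;50 -85 -2 20 0;50 -97 -2 30 0;50 -97 -2 44 0;50 -97 -2 44 0;50 -97 -2 44 0;50 -97 -2 74 0;50 -97 -2 75 0;50 -97 -2 75 0")

```text
t: 35.35
position: [0.5729, -0.3583, 0.0514]
ee_rot: [0.0, 0.713, 0.701, -0.0]
ft_force: [-0.0, -2.4, -1.4]
finger_gap: 0.0502
grip_force: 1.0
```

Request:
jog_arm(increments="50 -4 0 0 0;50 -5 0 -20 0;50 -5 0 -70 0;50 -5 0 -120 0;50 -5 0 -130 0;50 -5 0 -130 0")

```text
t: 35.95
position: [0.5741, -0.3637, 0.1848]
ee_rot: [0.002, 0.713, 0.701, 0.001]
ft_force: [-0.8, 0.6, -0.2]
finger_gap: 0.05
grip_force: 0.0
```

```bash
python3 - <<'E'
from h import *
p,Rm,q=st();print(p,yaw(),q["ft_force"])
w=eyes.snapshot("wrist")
pr=proj(w,[[.577,-.340,.093]])[0];print(pr)
# white edge then blue line just outside slab
a=w["img"].astype(int)
bl=(a[:,:,2]-a[:,:,0]>25)
bl[:150]=0
ys,xs=np.nonzero(bl); print(len(xs), xs.min(),xs.max(),np.median(ys), np.percentile(ys,[5,95]))
if len(xs):
  m=abs(ys-np.median(ys))<5; print((onz(w,[[xs[m].min(),np.median(ys[m])],[xs[m].max(),np.median(ys[m])]],.093)*1000).round(1))
go(577,-344,185,89.2)
E
```

```text
[ 0.5741325  -0.36371002  0.18478732] -0.9697002355712975 [-0.78999485  0.58295228 -0.19899196]
[285.20272369 185.21788008]
472 214 352 187.0 [186. 189.]
[[ 527.9 -340.3   93. ]
 [ 623.1 -342.1   93. ]]
jog [18.9  3.7 -2.8] turn -1.574
```

Plate 3's top edge runs x 528–623 mm (95 mm long) at y -341, so it's standing. Next, turn and grip.

Request:
jog_arm(increments="50 20 2 0 -1.571;50 20 2 0 -1.571;50 20 2 0 -1.571;50 20 2 0 -1.571;50 20 2 0 -1.571;50 20 2 0 -1.571;50 20 2 0 -1.571;50 20 2 0 -1.571;50 20 2 0 -1.571;50 20 2 0 -1.571")

```text
t: 37.0
position: [0.5736, -0.3422, 0.1786]
ee_rot: [-0.002, 0.041, 0.999, 0.002]
ft_force: [0.3, 0.1, 0.4]
finger_gap: 0.0501
grip_force: 0.0
```

```bash
python3 - <<'E'
from h import *
p,Rm,q=st();print(p,yaw(),q["joint_positions"].round(2))
go(575.5,-343.5,75,89.2)
E
```

```text
[ 0.57361558 -0.34218749  0.17862909] 85.31669922851344 [ 0.54  0.73 -0.08  1.52  0.07  0.89  1.93]
jog [ -2.4  -1.5 103.6] turn -0.068
```

Request:
jog_arm(increments="40 -2 -1 0 -0.068;40 -2 -1 30 -0.068;40 -2 -1 60 -0.068;40 -2 -1 90 -0.068;40 -2 -1 102 -0.068;40 -2 -1 103 -0.068;40 -2 -1 103 -0.068")

```text
t: 37.7
position: [0.5769, -0.3447, 0.0782]
ee_rot: [-0.0, 0.01, 1.0, 0.0]
ft_force: [-0.4, -0.3, -0.0]
finger_gap: 0.0398
grip_force: 0.0
```

Request:
jog_arm(increments="0 0 0 0 0;0 0 0 0 0;0 0 0 0 0;0 0 0 0 0;0 0 0 0 0;0 0 0 0 0;0 0 0 0 0", newtons=50)

```text
t: 38.4
position: [0.5775, -0.3453, 0.0796]
ee_rot: [0.001, 0.01, 1.0, -0.0]
ft_force: [-0.8, -0.3, 7.2]
finger_gap: 0.0031
grip_force: 50.4
```

Request:
jog_arm(increments="0 0 0 -10 0;0 0 0 -40 0;0 0 0 -90 0;0 0 0 -140 0;0 0 0 -150 0;0 0 0 -150 0")

```text
t: 39.0
position: [0.5778, -0.3456, 0.2313]
ee_rot: [0.002, 0.01, 1.0, -0.001]
ft_force: [-1.0, -0.1, -3.1]
finger_gap: 0.0033
grip_force: 49.5
```

```bash
sed -i 's/510.,350./512.5,350./' h.py; python3 - <<'E'
from h import *
p,Rm,q=st();print(p,yaw(),q["finger_gap"],q["grip_force"])
w=stand(30,-104);print(w);go(*w,229,3)
E
```

```text
[ 0.57779981 -0.3455809   0.23126621] 88.8028273747077 0.0033282875836810498 49.51692223548889
[547.90182549 247.71260707]
jog [ 42.3 592.5   0.6] turn 1.498
```

Request:
jog_arm(increments="0 42 592 0 1.5;0 42 592 0 1.5;0 42 592 0 1.5;0 42 592 0 1.5;0 42 592 0 1.5;0 42 592 0 1.5;0 42 592 0 1.5;0 42 592 0 1.5;0 42 592 0 1.5;0 42 592 0 1.5")

```text
t: 40.0
position: [0.5498, 0.1559, 0.2262]
ee_rot: [-0.001, 0.692, 0.722, -0.002]
ft_force: [1.0, -0.6, -0.9]
finger_gap: 0.0033
grip_force: 49.5
```

```bash
python3 - <<'E'
from h import *
p,Rm,q=st();print(p,yaw(),q["finger_gap"],q["grip_force"])
w=stand(30,-104);go(*w,175,3)
E
```

```text
[0.54982154 0.15586774 0.22621175] 2.4922193010434017 0.003297538005659362 49.451565742492676
jog [91.9  2.3 51.1] turn -0.009
```

Request:
jog_arm(increments="0 45 1 0 -0.01;0 80 2 0 -0.01;0 90 2 0 -0.01;0 90 2 20 -0.01;0 90 2 40 -0.01;0 90 2 51 -0.01;0 90 2 51 -0.01;0 90 2 51 -0.01")

```text
t: 40.8
position: [0.5493, 0.2436, 0.177]
ee_rot: [0.0, 0.686, 0.728, -0.0]
ft_force: [0.1, 0.9, -0.3]
finger_gap: 0.0033
grip_force: 49.4
```

```bash
python3 - <<'E'
from h import *
p,Rm,q=st();print(p,yaw(),q["finger_gap"],q["grip_force"])
w=stand(30,-104);go(*w,130,3); w=stand(34,-104);go(*w,116,3)
E
```

```text
[0.54928986 0.24363793 0.1770495 ] 3.3786428833008784 0.0033352494291591017 49.39683258533478
jog [ 4.2 -1.1 47. ] turn 0.007
jog [ 4.2  2.9 61. ] turn 0.007
```

Request:
jog_arm(increments="0 3 -1 10 0;0 3 -1 25 0;0 3 -1 38 0;0 3 -1 45 0;0 3 -1 47 0;0 3 -1 47 0")

```text
t: 41.4
position: [0.5481, 0.2473, 0.1301]
ee_rot: [0.0, 0.686, 0.728, -0.0]
ft_force: [0.1, -0.1, -1.0]
finger_gap: 0.0033
grip_force: 49.4
```

Request:
jog_arm(increments="0 0 1 3 0;0 0 2 6 0;0 0 3 9 0;0 0 4 12 0;0 0 4 13 0;0 0 4 13 0")

```text
t: 42.0
position: [0.5522, 0.2476, 0.1171]
ee_rot: [0.0, 0.686, 0.728, 0.0]
ft_force: [0.3, -0.0, -0.9]
finger_gap: 0.0033
grip_force: 49.5
```

```bash
python3 - <<'E'
from h import *
p,Rm,q=st();print(p,yaw(),q["finger_gap"],q["ft_force"])
w=stand(-9.5,-104);go(*w,115,3)
E
```

```text
[0.55223259 0.24755759 0.11714496] 3.4284325316467092 0.0032532448412658475 [ 0.26347964 -0.04928391 -0.94364213]
jog [  0.7 -43.8   2.1] turn 0.007
```

Request:
jog_arm(increments="0 0 0 1 0;0 0 0 2 0;0 0 0 2 0;10 0 0 2 0;16 0 0 2 0;22 0 0 2 0;30 0 0 2 0;30 0 0 2 0;30 0 0 2 0;30 0 0 2 0")

```text
t: 43.0
position: [0.552, 0.2476, 0.1153]
ee_rot: [-0.0, 0.686, 0.728, -0.0]
ft_force: [0.1, 0.0, 0.2]
finger_gap: 0.0301
grip_force: 0.1
```

Request:
jog_arm(increments="30 0 -6 0 0;30 0 -12 0 0;30 0 -18 0 0;30 0 -24 0 0;30 0 -30 0 0;30 0 -36 0 0;30 0 -40 0 0;30 0 -43 0 0;30 0 -43 0 0")

```text
t: 43.9
position: [0.5087, 0.2451, 0.1153]
ee_rot: [-0.0, 0.685, 0.728, -0.0]
ft_force: [-0.4, 0.3, -0.2]
finger_gap: 0.0297
grip_force: 0.0
```

Request:
jog_arm(increments="36 0 2 -10 0;36 0 2 -50 0;36 0 2 -100 0;0 0 2 -130 0;0 -40 2 -130 0;0 -90 2 -130 0;0 -140 2 -130 0;0 -190 2 -130 0;0 -240 2 -130 0;0 -260 2 -130 0")

```text
t: 44.9
position: [0.527, -0.021, 0.2466]
ee_rot: [0.002, 0.688, 0.725, -0.0]
ft_force: [0.9, -0.5, -0.5]
finger_gap: 0.0004
grip_force: 0.0
```

```bash
python3 - <<'E'
from h import *
p,Rm,q=st();print(p,yaw(),q["finger_gap"],q["ft_force"])
s=plates(); S=s["img"].astype(int)
# top edge of plates: going down image column from trough, find last plate-coloured pixel
for ys in (140,104,70,35,0,-35,-70,-104,-140):
    px=proj(s,np.r_[stand(20,ys),.066*1000]/1000)[0].round().astype(int); ref=S[px[1],px[0]]
    dx=[]
    print(ys,px,ref,proj(s,np.r_[stand(-7.5,ys),106.3]/1000).round(1), [tuple(S[r,proj(s,np.r_[stand(-7.5,ys),106.3]/1000)[0,0].round().astype(int)]) for r in range(243,253)])
np.save("s.npy",s["img"])
E
```

```text
[ 0.52700122 -0.0210454   0.24662087] 3.0025936457556655 0.00044239701881661436 [ 0.89287515 -0.53515089 -0.513409  ]
[103. 352.] [301.5 376.9  34.6  51.3 -17.3]
[304. 128.] [772.4 -24.6 109.6  91.5  21.1]
140 [ 55 236] [170 160 147] [[ 43.1 247.6]] [(np.int64(170), np.int64(159), np.int64(147)), (np.int64(168), np.int64(159), np.int64(145)), (np.int64(168), np.int64(158), np.int64(146)), (np.int64(169), np.int64(159), np.int64(144)), (np.int64(172), np.int64(162), np.int64(146)), (np.int64(173), np.int64(161), np.int64(146)), (np.int64(123), np.int64(125), np.int64(130)), (np.int64(90), np.int64(102), np.int64(113)), (np.int64(136), np.int64(133), np.int64(127)), (np.int64(139), np.int64(135), np.int64(123))]
104 [ 73 236] [169 159 146] [[ 62.2 247.1]] [(np.int64(169), np.int64(160), np.int64(144)), (np.int64(169), np.int64(161), np.int64(146)), (np.int64(168), np.int64(159), np.int64(145)), (np.int64(170), np.int64(159), np.int64(146)), (np.int64(172), np.int64(161), np.int64(148)), (np.int64(181), np.int64(169), np.int64(153)), (np.int64(90), np.int64(94), np.int64(109)), (np.int6
[... 2927 characters left out ...]
nt64(102), np.int64(101)), (np.int64(108), np.int64(103), np.int64(101)), (np.int64(101), np.int64(97), np.int64(95)), (np.int64(105), np.int64(101), np.int64(98)), (np.int64(177), np.int64(169), np.int64(166))]
-140 [195 233] [152 142 131] [[190.5 243.9]] [(np.int64(108), np.int64(117), np.int64(129)), (np.int64(62), np.int64(76), np.int64(93)), (np.int64(65), np.int64(62), np.int64(64)), (np.int64(71), np.int64(66), np.int64(66)), (np.int64(80), np.int64(76), np.int64(75)), (np.int64(79), np.int64(76), np.int64(74)), (np.int64(75), np.int64(71), np.int64(72)), (np.int64(74), np.int64(72), np.int64(70)), (np.int64(72), np.int64(68), np.int64(66)), (np.int64(71), np.int64(69), np.int64(67))]
```

The top edges of plates 2 and 3 are in line and flush. Plate 1 is about 5 mm too flat (foot off the board), so I'll press it below the board's top edge with closed fingers.

```bash
python3 - <<'E'
from h import *
w=stand(52,104);print(w);go(*w,200,3)
E
```

```text
[558.98579636 456.57894134]
jog [477.5  55.7  44.6] turn -0.002
```

Request:
jog_arm(increments="0 40 56 0 0;0 90 56 0 0;0 140 56 0 0;0 190 56 0 0;0 240 56 0 0;0 290 56 0 0;0 340 56 0 0;0 390 56 0 0;0 440 56 0 0;0 477 56 0 0")

```text
t: 45.95
position: [0.5535, 0.4676, 0.2462]
ee_rot: [0.0, 0.685, 0.728, 0.001]
ft_force: [1.5, -0.4, 0.8]
finger_gap: -0.0002
grip_force: 0.0
```

```bash
python3 - <<'E'
from h import *
p,Rm,q=st();print(p,yaw())
w=stand(52,104);go(*w,87,3)
E
```

```text
[0.55353331 0.4676445  0.24621778] 3.4636393300104085
jog [-11.5   4.6 159.2] turn 0.008
```

Request:
jog_arm(increments="0 -10 5 10 0;0 -10 5 50 0;0 -10 5 95 0;0 -10 5 130 0;0 -10 5 150 0;0 -10 5 157 0;0 -10 5 158 0;0 -10 5 158 0")

```text
t: 46.75
position: [0.5605, 0.456, 0.0888]
ee_rot: [0.0, 0.686, 0.728, 0.001]
ft_force: [1.1, 0.1, -0.6]
finger_gap: 0.0002
grip_force: 0.0
```

Request:
jog_arm(increments="0 0 -6 0 0;0 0 -11 0 0;0 0 -14 0 0;0 0 -16 0 0;0 0 -16 0 0")

```text
t: 47.25
position: [0.5432, 0.4547, 0.0876]
ee_rot: [-0.0, 0.685, 0.728, 0.0]
ft_force: [0.4, -0.4, -0.2]
finger_gap: -0.0
grip_force: 0.0
```

Request:
jog_arm(increments="0 0 -1 0 0;0 0 -2 0 0;0 0 -2 0 0")

```text
t: 47.55
position: [0.5415, 0.4543, 0.0872]
ee_rot: [-0.0, 0.686, 0.728, -0.0]
ft_force: [0.6, 0.1, 0.1]
finger_gap: 0.0001
grip_force: 0.0
```

Request:
jog_arm(increments="0 0 -1 0 0;0 0 -2 0 0;0 0 -2 0 0")

```text
t: 47.85
position: [0.5394, 0.4543, 0.0872]
ee_rot: [-0.0, 0.686, 0.728, -0.0]
ft_force: [-0.5, -0.7, -0.7]
finger_gap: 0.0001
grip_force: 0.0
```

Request:
jog_arm(increments="0 0 -1 0 0;0 0 -2 0 0;0 0 -2 0 0")

```text
t: 48.15
position: [0.5374, 0.4542, 0.0873]
ee_rot: [-0.0, 0.686, 0.728, -0.0]
ft_force: [-0.0, 0.6, 1.2]
finger_gap: 0.0
grip_force: 0.0
```

Request:
jog_arm(increments="0 0 -1 0 0;0 0 -2 0 0;0 0 -2 0 0")

```text
t: 48.45
position: [0.5358, 0.454, 0.0874]
ee_rot: [0.0, 0.686, 0.728, 0.0]
ft_force: [0.3, 0.4, 1.0]
finger_gap: 0.0001
grip_force: 0.1
```

Request:
jog_arm(increments="0 0 -1 0 0;0 0 -2 0 0;0 0 -2 0 0")

```text
t: 48.75
position: [0.5343, 0.4539, 0.0876]
ee_rot: [0.0, 0.686, 0.728, 0.001]
ft_force: [2.8, -0.1, 0.2]
finger_gap: 0.0003
grip_force: 1.0
```

```bash
cat > e.py <<'E'
from h import *
# row where each plate's top ends (blue line minimum of red channel) vs flush prediction
s=eyes.snapshot("top"); S=s["img"].astype(int)
for ys in (140,104,70,35,0,-35,-70,-104,-140):
    c,r=proj(s,np.r_[stand(-7.5,ys),106.3]/1000)[0]; c=int(round(c)); col=S[236:256,c]
    k=np.argmax(col[:,2]-col[:,0]); print(ys,"edge row",236+k,"pred %.1f"%r,"diff",(col[k,2]-col[k,0]),"face",S[tuple(proj(s,np.r_[stand(20,ys),66]/1000)[0].round().astype(int)[::-1])])
E
python3 e.py
```

```text
140 edge row 241 pred 247.6 diff 6 face [23 24 24]
104 edge row 236 pred 247.1 diff 4 face [21 21 23]
70 edge row 248 pred 246.6 diff 17 face [101  95  87]
35 edge row 246 pred 246.2 diff 32 face [145 135 124]
0 edge row 246 pred 245.7 diff 29 face [140 130 121]
-35 edge row 245 pred 245.3 diff 30 face [140 133 122]
-70 edge row 245 pred 244.8 diff 28 face [143 134 123]
-104 edge row 244 pred 244.4 diff 29 face [139 132 120]
-140 edge row 244 pred 243.9 diff 29 face [142 133 122]
```

Request:
jog_arm(increments="0 0 -1 0 0;0 0 -2 0 0;0 0 -2 0 0")

```text
t: 49.1
position: [0.5333, 0.4537, 0.0877]
ee_rot: [0.001, 0.686, 0.728, 0.001]
ft_force: [4.8, 0.9, -1.0]
finger_gap: 0.0002
grip_force: 2.2
```

Request:
jog_arm(increments="0 0 -0.7 0 0;0 0 -1.5 0 0;0 0 -1.5 0 0")

```text
t: 49.4
position: [0.533, 0.4537, 0.0881]
ee_rot: [0.002, 0.686, 0.728, 0.003]
ft_force: [7.1, 1.3, 0.2]
finger_gap: -0.0001
grip_force: 2.9
```

```bash
python3 e.py | sed -n 1,4p
```

```text
140 edge row 237 pred 247.6 diff 7 face [18 12 18]
104 edge row 238 pred 247.1 diff 5 face [17 17 18]
70 edge row 247 pred 246.6 diff 16 face [97 91 84]
35 edge row 246 pred 246.2 diff 34 face [138 130 120]
```

Request:
jog_arm(increments="0 0 -1 0 0;0 0 -2 0 0;0 0 -2 0 0;0 0 4 0 0;0 0 12 0 0;0 0 25 0 0;0 0 25 -40 0;0 0 25 -85 0;0 0 25 -120 0;0 -40 25 -120 0")

```text
t: 50.45
position: [0.5573, 0.424, 0.2124]
ee_rot: [-0.002, 0.682, 0.731, 0.006]
ft_force: [0.7, -0.2, 0.1]
finger_gap: -0.0001
grip_force: 0.0
```

```bash
python3 - <<'E'
from h import *
p,Rm,q=st();print(p,yaw())
go(520,20,210,3)
E
```

```text
[0.5572791  0.42401377 0.21239673] 3.978253458652983
jog [-400.5  -65.2   -2.5] turn 0.017
```

Request:
jog_arm(increments="0 -50 -8 0 0;0 -100 -16 0 0;0 -150 -24 0 0;0 -200 -32 0 0;0 -250 -40 0 0;0 -300 -48 0 0;0 -350 -56 0 0;0 -400 -65 0 0;0 -400 -65 0 0")

```text
t: 51.35
position: [0.5147, 0.0045, 0.2075]
ee_rot: [0.0, 0.689, 0.724, -0.002]
ft_force: [0.3, 0.1, 0.2]
finger_gap: -0.0003
grip_force: 0.0
```

```bash
python3 e.py; python3 - <<'E'
from h import *
s=eyes.snapshot("top");t=eyes.snapshot("side")
a=blobs(s,"red",30)[0][:,0].mean(0);b=blobs(t,"red",30)[0][:,0].mean(0)
print("ball",tri(s,a,t,b))
print("block",onz(s,[[180.5,184],[180,182.7]],.03).round(3), "corners",onz(s,[[168.7,168],[192.5,168],[192.5,200.8],[168.7,200.8]],.03).round(3))
p,Rm,q=st();print(p); go(588,257,180,3)
for kind in ("blue",): 
    for c in blobs(s,kind): print(c[:,0].mean(0).round(),rect(s,c,.054))
cv2.imwrite("pics/d10.png",cv2.resize(s["img"][130:280,20:230],None,fx=3.8,fy=3.8,interpolation=cv2.INTER_CUBIC)[:,:,::-1])
E
```

```text
140 edge row 247 pred 247.6 diff 21 face [146 136 127]
104 edge row 247 pred 247.1 diff 29 face [147 137 127]
70 edge row 247 pred 246.6 diff 19 face [146 137 127]
35 edge row 246 pred 246.2 diff 34 face [149 140 130]
0 edge row 246 pred 245.7 diff 33 face [148 138 127]
-35 edge row 245 pred 245.3 diff 34 face [148 138 127]
-70 edge row 245 pred 244.8 diff 32 face [147 139 128]
-104 edge row 244 pred 244.4 diff 31 face [147 139 127]
-140 edge row 244 pred 243.9 diff 31 face [146 137 126]
ball (array([0.62774964, 0.25761408, 0.08791492]), np.float64(0.00014356946573801233))
block [[0.65  0.256 0.03 ]
 [0.653 0.257 0.03 ]] corners [[0.685 0.284 0.03 ]
 [0.687 0.232 0.03 ]
 [0.614 0.227 0.03 ]
 [0.612 0.278 0.03 ]]
[0.51629763 0.01259445 0.20711526]
jog [239.7  86.1  27.3] turn 0.007
[103. 352.] [301.5 376.8  34.3  51.1 -18.4]
[317. 126.] [775.5 -33.3 109.3 110.2  20.8]
```

View pics/d10.png

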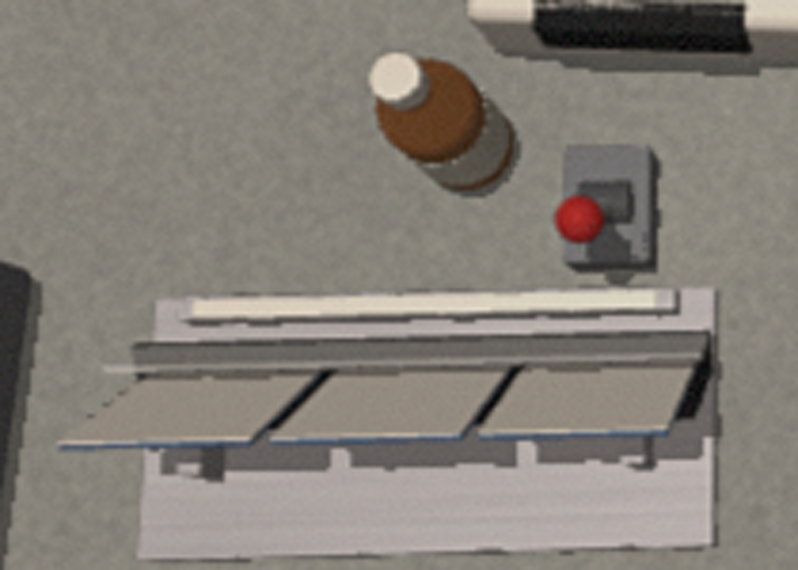

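All three plates stand flush side by side, white outward (crop 60–690, 370–445), with the lever at (580,218). Now the switch.

Request:
jog_arm(increments="0 40 15 0 0;0 80 30 0 0;0 120 45 0 0;0 160 60 0 0;0 200 75 0 0;0 230 84 0 0;0 240 86 0 0;0 240 86 27 0;0 240 86 27 0")

```text
t: 52.4
position: [0.5846, 0.2578, 0.1769]
ee_rot: [-0.002, 0.684, 0.729, -0.003]
ft_force: [-0.8, -1.3, -0.8]
finger_gap: -0.0003
grip_force: 0.0
```

```bash
python3 - <<'E'
from h import *
p,Rm,q=st();print(p); go(588,257,94,0)
E
```

```text
[0.58455801 0.25783185 0.17692475]
jog [-0.9  4.  82.9] turn 0.063
```

Request:
jog_arm(increments="0 0 3 20 0.06;0 0 3 45 0.06;0 0 3 65 0.06;0 0 3 80 0.06;0 0 3 82 0.06;0 0 3 82 0.06")

```text
t: 53.0
position: [0.5911, 0.2569, 0.0986]
ee_rot: [-0.0, 0.707, 0.707, -0.0]
ft_force: [-0.0, 0.4, 0.5]
finger_gap: -0.0004
grip_force: 0.0
```

Request:
jog_arm(increments="0 0 8 0 0;0 0 16 0 0;0 0 24 0 0;0 0 32 0 0;0 0 40 0 0;0 0 48 0 0;0 0 56 0 0;0 0 64 0 0;0 0 70 0 0;0 0 70 0 0")

```text
t: 54.0
position: [0.6623, 0.2564, 0.0982]
ee_rot: [0.001, 0.707, 0.707, 0.0]
ft_force: [0.2, -0.6, -0.3]
finger_gap: 0.0002
grip_force: 0.0
```

```bash
cat > b.py <<'E'
from h import *
s=eyes.snapshot("top");t=eyes.snapshot("side")
A=blobs(s,"red",15);B=blobs(t,"red",15);print(len(A),len(B))
if A and B: print("ball",tri(s,A[0][:,0].mean(0),t,B[0][:,0].mean(0)))
p,Rm,q=st();print(p,yaw(),q["ft_force"])
E
python3 b.py
```

```text
0 1
[0.6613543  0.25669688 0.09826089] -0.01310587054335124 [-0.97244104  0.07461786 -0.5048959 ]
```

Request:
jog_arm(increments="0 0 3 0 0;0 0 6 0 0;0 0 8 0 0;0 0 8 0 0")

```text
t: 54.5
position: [0.6642, 0.2571, 0.098]
ee_rot: [-0.004, 0.707, 0.707, -0.004]
ft_force: [-11.3, -1.1, 7.6]
finger_gap: 0.0002
grip_force: 7.0
```

Request:
jog_arm(increments="0 0 2 0 0;0 0 4 0 0;0 0 6 0 0;0 0 6 0 0")

```text
t: 54.9
position: [0.6649, 0.2572, 0.0978]
ee_rot: [-0.007, 0.707, 0.708, -0.009]
ft_force: [-23.8, -2.9, 17.7]
finger_gap: -0.0001
grip_force: 14.2
```

```bash
python3 b.py
```

```text
0 1
[0.66485727 0.25716739 0.09782489] 0.08080455731744968 [-23.03577146  -1.93189685  17.20652463]
```

Request:
jog_arm(increments="0 0 -10 0 0;0 0 -25 0 0;0 0 -40 0 0;0 0 -40 -40 0;0 0 -40 -90 0;0 0 -40 -130 0;0 -50 -60 -130 0;0 -100 -80 -130 0;0 -150 -100 -130 0;0 -200 -120 -130 0")

```text
t: 56.0
position: [0.5602, 0.0696, 0.2288]
ee_rot: [0.001, 0.707, 0.707, 0.001]
ft_force: [1.2, 0.3, -0.3]
finger_gap: 0.0001
grip_force: 0.0
```

```bash
python3 b.py; python3 e.py; python3 - <<'E'
from h import *
plates(); print(); plates(n="side")
E
```

```text
1 1
ball (array([0.68556069, 0.26352625, 0.08744492]), np.float64(0.0015695597141338702))
[0.55847765 0.06236741 0.2292952 ] -0.6405028890801107 [ 1.0877849  -1.12337068  1.06505607]
140 edge row 247 pred 247.6 diff 20 face [143 134 123]
104 edge row 247 pred 247.1 diff 30 face [143 133 123]
70 edge row 247 pred 246.6 diff 17 face [145 138 126]
35 edge row 246 pred 246.2 diff 37 face [144 135 125]
0 edge row 246 pred 245.7 diff 29 face [145 135 124]
-35 edge row 245 pred 245.3 diff 30 face [145 135 124]
-70 edge row 245 pred 244.8 diff 33 face [144 135 124]
-104 edge row 238 pred 244.4 diff -25 face [119 108  94]
-140 edge row 236 pred 243.9 diff -28 face [129 118 101]
[342. 218.] [ 5.824e+02 -9.110e+01  7.090e+01  6.990e+01  3.000e-01]
[326. 130.] [780.3 -46.9 110.   81.4  20.8]

[214. 190.] [743.6  23.8 106.2 106.5  21.1]
[308. 186.] [ 5.821e+02 -9.080e+01  7.010e+01  7.060e+01 -3.000e-01]
[400. 125.] [ 510.8 -513.2   82.5  113.3   15.4]
[521.  61.] [  280.9 -1498.3    37.8  1067.3     1.7]
```

Request:
jog_arm(increments="0 -50 0 0 0;0 -100 0 0 0;0 -140 0 0 0;0 -140 0 0 0;0 -140 0 0 0")

```text
t: 56.75
position: [0.5616, -0.0683, 0.2281]
ee_rot: [-0.0, 0.707, 0.707, 0.0]
ft_force: [0.4, 1.5, 0.1]
finger_gap: 0.0001
grip_force: 0.0
```

```bash
python3 b.py; python3 e.py | tail -3; python3 -c "
from h import *
s=eyes.snapshot('top');t=eyes.snapshot('side')
for c in blobs(s,'red',15): print(cv2.boundingRect(c))
for c in blobs(t,'red',15): print(cv2.boundingRect(c))"
```

```text
1 1
ball (array([0.68692822, 0.26150831, 0.08528587]), np.float64(0.00010886514995662173))
[ 0.56147937 -0.06612994  0.22797314] 0.20139000996679007 [0.07343993 0.08477874 0.22255761]
-70 edge row 245 pred 244.8 diff 34 face [161 150 138]
-104 edge row 244 pred 244.4 diff 34 face [161 152 140]
-140 edge row 244 pred 243.9 diff 35 face [160 151 138]
(168, 155, 11, 11)
(146, 242, 16, 15)
```

```bash
python3 -c "
from station import bot
print(bot.close_job())"
```

```text
the job is handed in; nothing more can be done
None
```

The job is handed in: all three 95 mm plates stand side by side on the board, white side out, and the lamp switch was flipped last. The 75 mm and 120 mm plates were left where they lay, and no bottle was knocked over. No verdict came back.

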